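Set the soft-proofing screen and hold the colour sensor on its target

TASK

Get the small proofing screen ready for its colour check: first turn it back square on its foot (orange line on the turntable meeting the orange mark on the foot) and lay it back until it leans 20 degrees up from level. Then take the colour sensor out of its dock, set its black hood on the glass in the middle of the orange ring, flat on the glass all round, and press it on lightly, just so that the sprung hood gives a little; finish while still holding it there. Leave the other things on the bench where they are.

Things in the scene. Friction and masses are not known exactly. Their poses are not given: they have to be found in the camera images.
- stand: Fixed foot of the proofing screen: dark steel disc, 176 mm across, 13 mm high. Origin: centre of its underside, on the vertical swivel axis; z up; -x points to the orange mark on its rim (the front); white ticks on the rim every 0.2 rad. A turntable with a column and fork on it carries the screen on a level tilt axle that crosses the swivel axis 115 mm above the bench.
- swivel (a joint): Turn of turntable and screen on the foot, rad: 0 = square, orange line on the turntable meets the foot's orange mark; positive = anticlockwise from above (screen faces the robot's right, its left edge nearer the robot). Starts turned to the positive side. Friction joint (about 0.3 N m, 3 N at the screen's side edge): stays where it is left.
- tilt (a joint): Lean of the screen, rad, glass from level: 0 = level, facing up; 0.349 = 20 degrees (orange tick of the black scale disc at the axle's end meets the orange pointer); stops at 0 and 1.25. Starts too steep. Friction joint (0.45 N m, some 5 N at the top edge), stays where left. Push its top border back and down along the arc about the axle; straight down on a steep screen's edge does not turn it.
- screen: Black slab 172 mm high (x), 250 mm wide (y), 13 mm thick (z). Origin: centre of its back, 22 mm in front of the tilt axle square to the glass. x runs up the screen to its top edge, y to its left edge as the robot sees it, z out of the glass, which lies 13 mm along z from the origin. A 12 mm black border surrounds the grey picture with an orange ring in the middle and rows of colour patches.
- ring_centre (a point): Centre of the orange ring (67 mm inside diameter, with a white disc of 52 mm in it) on the face of the glass, in the middle of the screen. Axes as screen: x up the screen, y to its left edge, z straight out of the glass.
- top_edge (a point): Middle of the screen's top edge, at the glass side; axes as screen. 86 mm up the glass from the ring's centre.
- left_edge (a point): Middle of the screen's left side edge (robot's left), at the glass side; axes as screen. 125 mm from the ring's centre.
- sensor: Loose colour sensor, 0.1 kg: dark round barrel 73 mm tall, upright in the dock, black hood at the bottom. Origin: centre of the hood's lower face when not pushed in; z up along the barrel. Hood 46 mm across, 0 to 18 mm; collar 43 mm across, 26 to 30 mm; plain barrel 36 mm across, 33 to 66 mm, gripped here. The hood slides 5 mm in on a spring: 1 N to start, 0.8 N more per mm.
- hood_face (a point): Centre of the hood's lower face; moves with the hood. z runs up along the barrel.
- hood (a joint): How far the sensor's hood is pushed in, m: 0 = free, 0.005 = at its stop.
- dock: Fixed round grey dock of the sensor, 76 mm across, 12 mm high, with a round recess 51 mm across whose white floor is 6 mm above the bench. Origin: centre of its underside. The sensor stands in the recess and lifts straight out.
- masking_roll: Bystander: wide roll of cream masking tape lying flat, about 121 x 110 x 50 mm. Origin: centre of its underside. It lies on one side of the screen, the dock on the other.
- stapler: Bystander: dark grey desk stapler, 36 x 150 x 58 mm, to the right behind the screen. Origin: centre of its underside.
- black_roll: Bystander: roll of wide black cloth tape lying flat, 105 x 104 x 69 mm, at the far right. Origin: centre of its underside.
- pin_tin: Bystander: round tin, 60 mm across and 32 mm high, at the right. Origin: centre of its underside.
There are look-alikes about, which are no part of the job. There is more than one size of the sensor; the job needs the middle-sized.

How it is judged:
By the outcome, as a careful person would: the job done as asked, in the order asked, and still so for the second after the job is handed in, while the arm keeps its last pose, push and grip.
It also fails if it takes over 64 s, if anything falls off the work surface, if the arm or the gripper's body presses on something with over 40 N, if the wrist force passes 120 N, or if a joint passes its speed limit or range.

ROBOT

A 7-joint arm with a two-finger parallel gripper is mounted at the origin on the work surface; the furniture and walls round the work are solid. World frame = base frame: x ahead of the robot, y to its left, z up, the work surface at z = 0. Lengths are in m, angles in rad, forces in N, time in s.
With the tool pointing down it reaches from about 0.4 to 0.85 m from the base axis. Payload 10.4 kg.
Tool frame: the origin (TCP) lies between the finger pads; the fingertips stand tips_ahead ahead of it and the grasp point (between the pads) lies 11 mm behind it (tips_ahead is the distance from the TCP to the fingertips, in m); z points along the fingers, x is the direction in which the jaws open and shut, and the axes are right-handed (so a half turn about z gives the same grasp; the last joint's range is limited). The gripper opens to 87 mm and grips with 3 to 60 N. Pads are 19 mm wide; open, the fingers measure 117 mm over their backs; the gripper's body (75 mm by 190 mm) begins 51 mm behind the grasp point.
Start: joints at [-1.154, 0.332, -0.065, 1.46, 0.022, 1.35, -0.088], TCP at [0.266, 0.566, 0.197] pointing down, gripper open.
Joint ranges: [-2.6, 2.6], [-0.5, 2.12], [-1.47, 1.34], [0.16, 2.42], [-1.27, 4.41], [0.06, 2.06], [-2.6, 2.6]. Speed limits (rad/s): [2.22, 2.22, 2.79, 2.79, 3.14, 3.14, 3.14].

INTERFACE

Orientations are given as a unit quaternion [x, y, z, w].
In Python, from bench import read_state, camera, close_job, tips_ahead gives the robot as it stands.
- The arm moves only by the tool arm_command, never from a script. Its argument "commands" is a list that holds one entry, the list of rows, each a list of 7 numbers: the turn, a rotation vector about the tool's x, y, z in rad, then the shift along the tool's x, y, z in m, then the opening in per cent of the stroke, from 0 (shut) to 100 (fully open). In form: [[[rx, ry, rz, x, y, z, claw], ...]]. A call has 1 to 20 rows; each row shifts and turns the commanded pose from where the row before left it, along the tool's axes as they then stand; what a row does not reach is not made up. A row lasts 1/8 s, in which the tool goes at most 62.5 mm and 10.7 degrees, less where a joint would pass 70% of its speed; a pose out of reach is approached as far as the arm can. A call with a gripper value outside its range is refused whole. The fingers move at their own pace and stop on an object; "newtons" is the grip in N (left out, the last holds). Time passes only in rows, so rows that do not move let the fingers close. It gives the time, the measured TCP pose, the force and the opening at its end, in the units of the state.
- read_state(): the state, without advancing time (a new reading comes with each control period).
- camera(name): name is "scene" or "side" or "wrist"; returns a dict with "frame" (384x512x3 uint8, red, green, blue), "vfov" (degrees; the focal length in pixels is half the picture's height over the tangent of half this angle, whatever the lens; pixels are square), "cx", "cy" (the principal point, pixels), "R" (3x3) and "t" (3): a world point X has camera coordinates R X + t. Camera axes: x right, y down, z forward; pixel columns grow to the right and rows downward; lengths in m; the calibration is good to about 2 mm. A picture is of the moment at which its call begins. There is no depth.
- close_job(): hands the job in, once; it reports no verdict.
The state is a dict: "time": time; "joint_positions": joint angles; "joint_vel": joint speeds; "joint_torque": joint torques, N m; "ee_pos": TCP position; "eef_rot": TCP orientation; "ft_force": force on the tool from outside, world axes, zero at the start; "torque": the same for the moment, N m; "width": finger opening in m.
Only numpy, scipy, OpenCV 4.12 (cv2) and the standard library are available. Lean on these libraries where they do the work, as an engineer would, in place of code of your own. Each camera call takes 0.05 s, during which the arm holds its last target.

## Working session

There is one attempt and no reset: what is moved stays moved. The work goes in short steps, Python scripts to look and compute and a tool call to move; the robot and the scene stay as the last step left them, time stands still between calls to the robot, and variables do not carry over. Pictures are saved under pics/ and viewed, and the job is handed in when it is done.

Besides the shell and the picture viewer there is one more tool, called after "Call:" as name(argument=value, ...), one argument or row to a line, values as JSON. arm_command: Moves the arm, as the interface text tells. Its arguments: {"type":"object","properties":{"commands":{"type":"array"},"newtons":{"type":"number"}},"required":["commands"]}

```bash
ls; mkdir -p pics; python3 - <<'E'
from bench import *
import cv2
print(read_state(), tips_ahead if not callable(tips_ahead) else tips_ahead())
for n in ["scene","side","wrist"]:
    c=camera(n); cv2.imwrite(f"pics/{n}0.png",cv2.resize(c["frame"][:,:,::-1],None,fx=1.5,fy=1.5,interpolation=cv2.INTER_CUBIC))
    print(n,c["vfov"],c["cx"],c["cy"],(-c["R"].T@c["t"]).round(3),c["R"].round(3).tolist())
E
```

```text
pics
{'time': 0.0, 'joint_positions': array([-1.15362729,  0.33287337, -0.06473186,  1.46091637,  0.02159204,
        1.3499112 , -0.08852809]), 'joint_vel': array([ 1.24024756e-04, -1.58269789e-03, -1.60244813e-03, -4.33955829e-04,
       -5.79820370e-05, -6.62753413e-05, -6.19267770e-04]), 'joint_torque': array([ 5.31078422e-04, -6.23239017e+01,  2.48148409e-02, -3.89900172e+01,
       -6.13874244e-02,  3.97952960e-02,  1.76028548e-04]), 'ee_pos': array([0.26589026, 0.56515989, 0.19656502]), 'eef_rot': array([ 8.44307708e-01,  5.35858186e-01, -5.83545461e-04,  3.98259146e-04]), 'ft_force': array([0.54557801, 0.62385085, 0.28543289]), 'torque': array([0.02339477, 0.01415553, 0.00329614]), 'width': 0.08682829504470807} 0.008
scene 48.129636110202334 255.39686947669193 194.81259310049938 [-0.13  -0.794  0.954] [[0.75, -0.661, 0.022], [-0.418, -0.5, -0.758], [0.512, 0.559, -0.652]]
side 53.57636178298062 259.7139437244477 198.88391759441117 [ 0.11  -0.973  0.836] [[0.91, -0.414, -0.007], [-0.254, -0.544, -0.8], [0.327, 0.73, -0.6]]
wrist 63.68955092400855 254.01772312301838 189.5919413800903 [0.207 0.593 0.384] [[0.425, 0.905, -0.002], [0.879, -0.412, 0.24], [0.216, -0.103, -0.971]]
```

View pics/scene0.png

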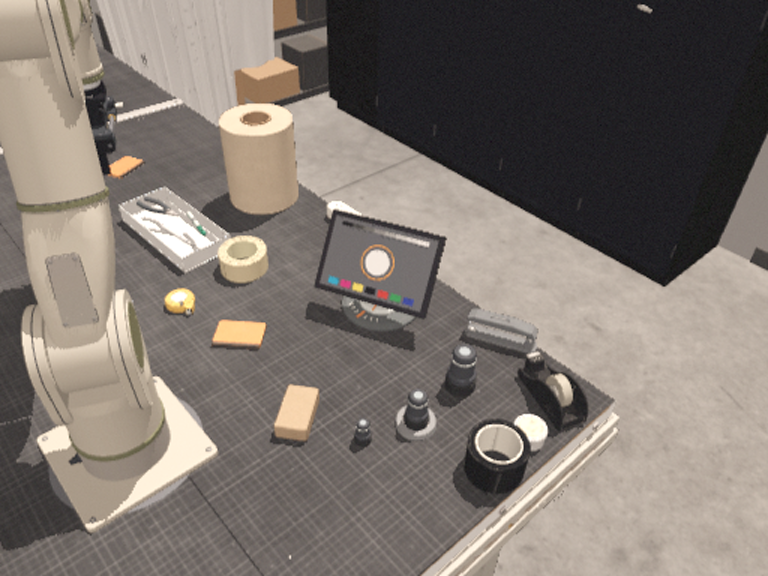

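View pics/side0.png

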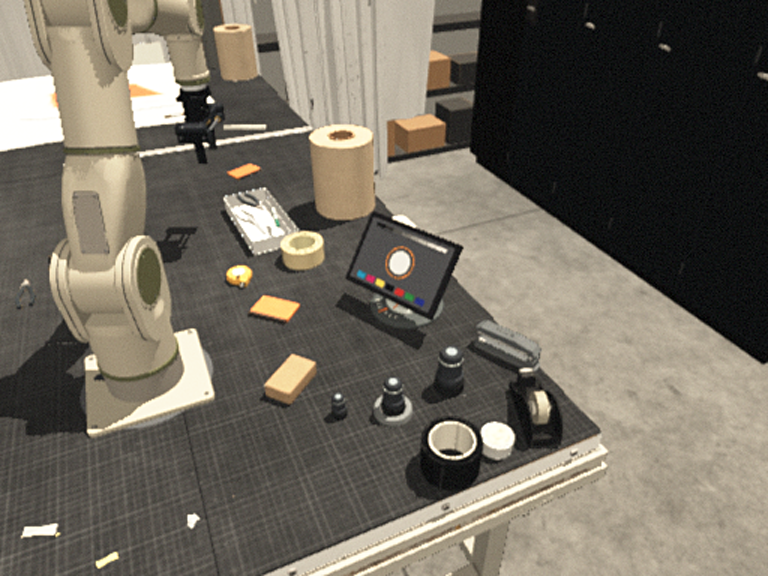

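View pics/wrist0.png

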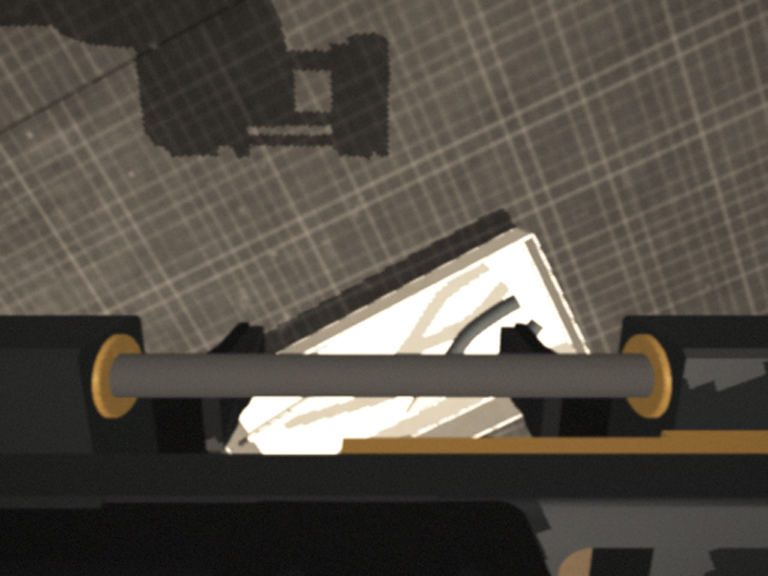

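```bash
cat > h.py <<'E'
import numpy as np, cv2
from bench import *
def cam(n):
    c=camera(n); c["f"]=192/np.tan(np.radians(c["vfov"])/2); return c
def ray(c,p):
    d=np.array([(p[0]-c["cx"])/c["f"],(p[1]-c["cy"])/c["f"],1.]); R=np.array(c["R"]); d=R.T@d
    return -R.T@np.array(c["t"]), d/np.linalg.norm(d)
def onz(c,p,z):
    o,d=ray(c,p); return o+d*(z-o[2])/d[2]
def tri(c1,p1,c2,p2):
    o1,d1=ray(c1,p1);o2,d2=ray(c2,p2)
    s=np.linalg.lstsq(np.c_[d1,-d2],o2-o1,rcond=None)[0]
    a=o1+s[0]*d1;b=o2+s[1]*d2
    return (a+b)/2,np.linalg.norm(a-b)
def proj(c,X):
    q=np.array(c["R"])@np.array(X)+np.array(c["t"]); return np.array([c["cx"],c["cy"]])+c["f"]*q[:2]/q[2]
def crop(c,x0,y0,x1,y1,k,name):
    cv2.imwrite("pics/"+name,cv2.resize(c["frame"][y0:y1,x0:x1,::-1],None,fx=k,fy=k,interpolation=cv2.INTER_CUBIC))
E
python3 - <<'E'
from h import *
import pickle
s=cam("scene");d=cam("side");pickle.dump((s,d),open("c0.pkl","wb"))
crop(s,200,130,310,230,6,"s1.png");crop(d,220,130,320,225,6,"d1.png")
crop(s,225,210,345,310,5,"s2.png");crop(d,210,220,320,310,5,"d2.png")
E
```

```text
(no output)
```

View pics/s1.png

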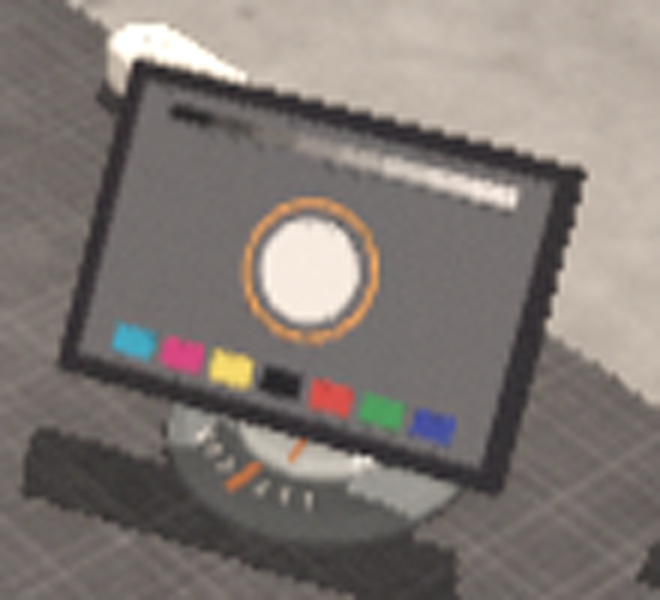

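View pics/d1.png

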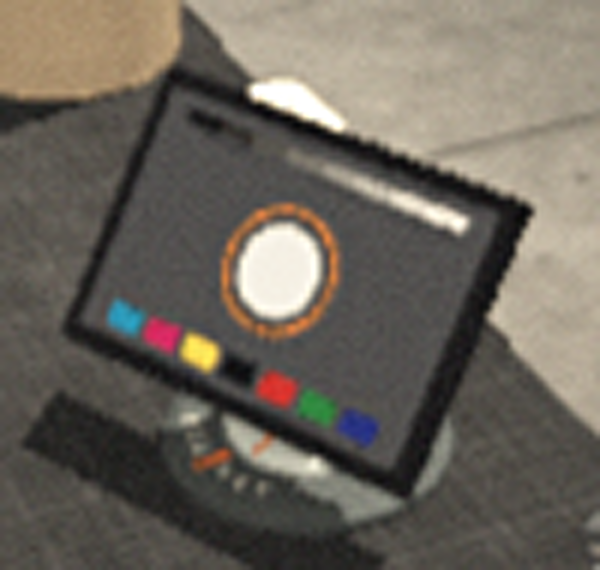

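View pics/s2.png

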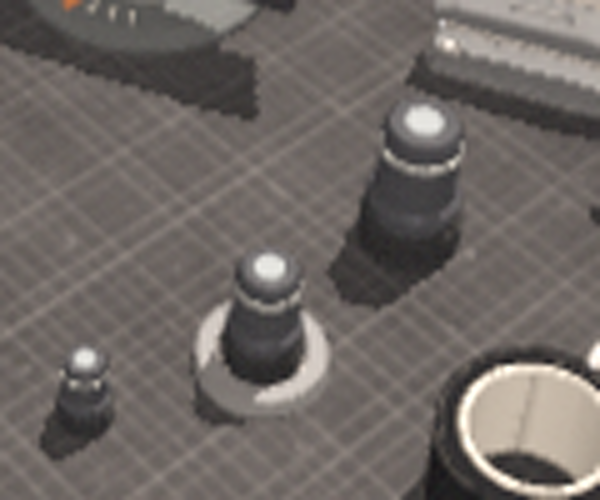

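View pics/d2.png

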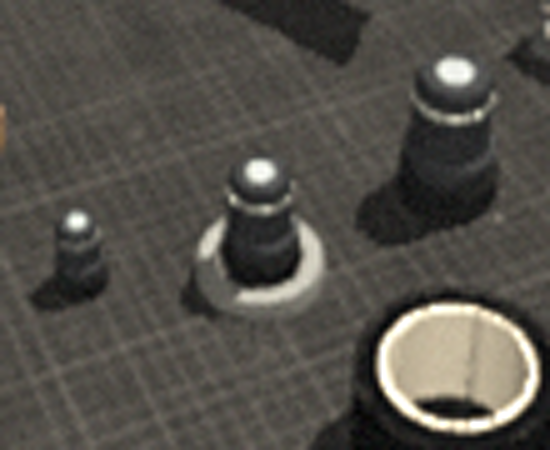

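```bash
python3 - <<'E'
from h import *
import pickle
s,d=pickle.load(open("c0.pkl","rb"))
P=lambda p,k,x0,y0:((p[0]+.5)/k-.5+x0,(p[1]+.5)/k-.5+y0)
A=dict(TL=((140,64),(170,72)),TR=((584,172),(530,210)),BR=((497,492),(406,494)),BL=((62,364),(68,330)),ring=((311,270),(280,270)),mark=((240,478),(212,460)),line=((300,449),(266,442)))
X={}
for k,(a,b) in A.items():
    X[k],g=tri(s,P(a,6,200,130),d,P(b,6,220,130)); print(k,X[k].round(4),round(g*1e3,1))
for k in("mark","line"):
    z=.013 if k=="mark" else .016
    print(k,onz(s,P(A[k][0],6,200,130),z).round(4),onz(d,P(A[k][1],6,220,130),z).round(4))
print([np.linalg.norm(X[a]-X[b]).round(4) for a,b in("TL TR".split(),"BL BR".split(),"TL BL".split(),"TR BR".split())])
ux=(X["TL"]+X["TR"]-X["BL"]-X["BR"]);uy=X["TL"]+X["BL"]-X["TR"]-X["BR"]
n=np.cross(ux,uy);n/=np.linalg.norm(n);print("n",n,"tilt",np.arccos(n[2]),"swivel",np.arctan2(-uy[0],uy[1]),np.arctan2(-n[1],-n[0]), "mean",(X["TL"]+X["TR"]+X["BL"]+X["BR"])/4)
print("axis",X["ring"]-.035*n)
for nm,a,b in(("top",(269,266),(260,172)),("ringseam",(270,303),(260,208))):
    q,g=tri(s,P(a,5,225,210),d,P(b,5,210,220));print(nm,q.round(4),g)
for c,p in((s,P((262,353),5,225,210)),(d,P((260,262),5,210,220))): print("dock",onz(c,p,.012))
for nm,a,b in(("masktop",(244,248),(302,245)),("blackrolltop",(499,441),(452,440)),("pin",(530,426),(497,436)),("staplerL",(470,318),(482,330)),("staplerR",(535,337),(538,357)),("small",(362,422),(338,396)),("big",(463,352),(451,354)),("dispenser",(560,390),(540,405))):
    print(nm,tri(s,(a[0]/1.5,a[1]/1.5),d,(b[0]/1.5,b[1]/1.5)))
E
```

```text
TL [0.5524 0.1078 0.2076] 0.6
TR [ 0.6691 -0.1012  0.2011] 0.6
BR [ 0.5762 -0.1467  0.0728] 3.0
BL [0.4683 0.0729 0.073 ] 2.4
ring [ 0.5633 -0.0169  0.1421] 1.9
mark [ 0.5245 -0.0065  0.0138] 2.5
line [ 0.5511 -0.0247  0.0315] 1.8
mark [ 0.5237 -0.007   0.013 ] [ 0.5262 -0.0041  0.013 ]
line [ 0.5615 -0.0126  0.016 ] [ 0.5605 -0.0053  0.016 ]
[np.float64(0.2395), np.float64(0.2446), np.float64(0.1625), np.float64(0.1648)]
n [-0.70882087 -0.3807885   0.59377865] tilt 0.9350494353587698 swivel 0.482702536688741 0.4929737408327844 mean [ 0.56648648 -0.01678951  0.13862396]
axis [ 0.58815444 -0.00354464  0.12134079]
top [ 0.4205 -0.2906  0.0829] 0.0004445859363773039
ringseam [ 0.4176 -0.2963  0.0608] 0.0010957510490787416
dock [ 0.41941755 -0.29196986  0.012     ]
dock [ 0.41972261 -0.29174279  0.012     ]
masktop (array([0.43142505, 0.29930478, 0.05113884]), np.float64(0.010396346076945546))
blackrolltop (array([ 0.46001339, -0.44574779,  0.07077436]), np.float64(0.0029904463371070084))
pin (array([ 0.5555603 , -0.44349562,  0.02910363]), np.float64(0.001773445042663868))
staplerL (array([ 0.69245401, -0.17355093,  0.01937507]), np.float64(0.0012308276645118382))
staplerR (array([ 0.74541518, -0.30468983,  0.02774378]), np.float64(0.0010217865546378652))
small (array([ 0.3252216 , -0.25280066,  0.04850326]), np.float64(0.0017215240028629532))
big (array([ 0.55355597, -0.27388537,  0.08584535]), np.float64(0.0010716287217121638))
dispenser (array([ 0.64989442, -0.43380845,  0.05200433]), np.float64(0.005118340733907047))
```

Call:
arm_command(
  commands=[
    [[0,0,-0.11,0,0,0,0],[0,0,-0.11,0,0,0,0],[0,0,-0.11,0,0,0,0],[0,0,-0.11,0,0,0,0],[0,0,0,-0.045,0.015,0,0],[0,0,0,-0.045,0.015,0,0],[0,0,0,-0.045,0.015,0,0],[0,0,0,-0.045,0.015,0,0],[0,0,0,-0.045,0.015,0,0],[0,0,0,-0.045,0.015,0,0],[0,0,0,-0.045,0.015,0,0],[0,0,0,-0.045,0.015,0,0],[0,0,0,-0.045,0.015,0,0],[0,0,0,-0.045,0.015,0,0],[0,0,0,-0.035,0.015,0,0],[0,0,0,0,0,0.02,0],[0,0,0,0,0,0.02,0],[0,0,0,0,0,0.013,0],[0,0,0,0,0,0,0]],
  ],
)

```text
time: 2.62
ee_pos: [0.4307, 0.0805, 0.1437]
eef_rot: [0.707, 0.707, -0.001, -0.0]
ft_force: [0.6, 0.4, 0.1]
width: 0.0006
```

```bash
python3 - <<'E'
from h import *
s=cam("scene");d=cam("wrist")
crop(s,130,80,360,260,3,"s3.png");crop(d,0,0,512,384,1.5,"w3.png")
r=read_state();print(r["time"],r["ee_pos"],r["eef_rot"],r["ft_force"],r["joint_positions"],r["width"])
E
```

```text
2.725 [0.43147895 0.08078113 0.14489324] [7.06951576e-01 7.07261875e-01 3.08888445e-04 1.20817946e-04] [-0.3744535   0.45440636 -0.11518501] [-0.59653453 -0.05775684  0.2997241   2.01026366  0.01830743  1.18591556
  1.26709132] 0.0003070736791265521
```

View pics/s3.png

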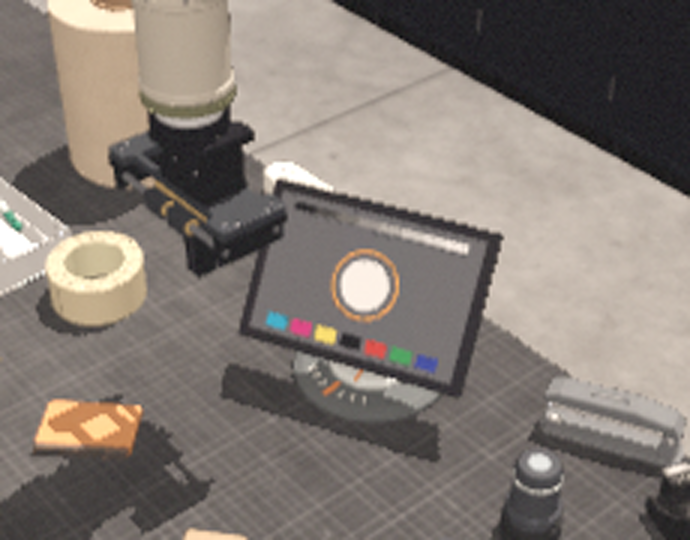

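View pics/w3.png

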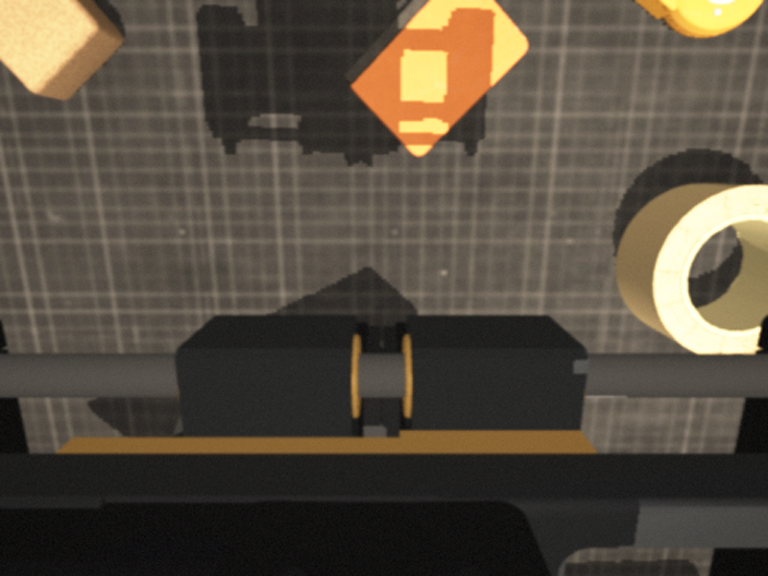

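Call:
arm_command(
  commands=[
    [[0,0,0,0,0.02,0,0],[0,0,0,0,0.02,0,0],[0,0,0,0,0.01,0,0],[0,0,0,0,0.01,0,0],[0,0,0,0,0.01,0,0],[0,0,0,0,0.01,0,0],[0,0,0,0,0.01,0,0],[0,0,0,0,0.005,0,0],[0,0,0,0,0,0,0]],
  ],
)

```text
time: 3.85
ee_pos: [0.5263, 0.0805, 0.1442]
eef_rot: [0.707, 0.707, -0.0, -0.0]
ft_force: [-0.3, -0.4, -0.2]
width: 0.0003
```

```bash
python3 - <<'E'
from h import *
s=cam("scene");d=cam("side")
crop(s,180,120,310,240,5,"s4.png");crop(d,200,120,320,230,5,"d4.png")
r=read_state();print(r["time"],r["ee_pos"],r["ft_force"])
E
```

```text
3.95 [0.5259926  0.08056844 0.14426722] [-0.10935029  0.82778393  0.25799255]
```

View pics/s4.png

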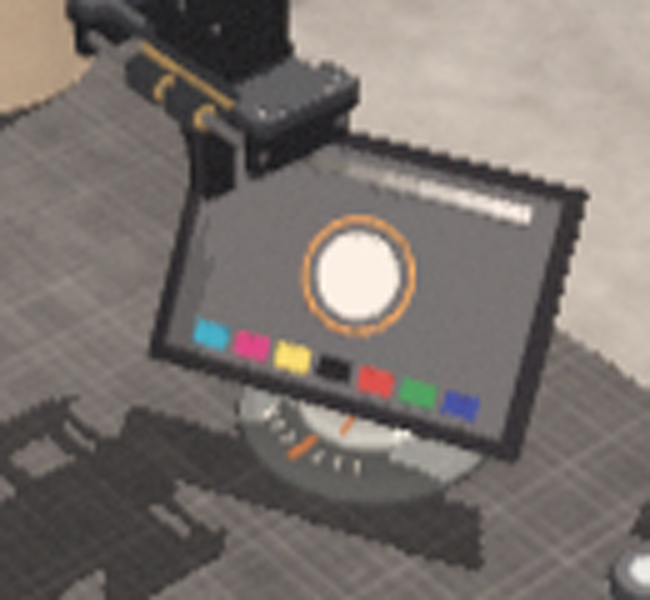

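View pics/d4.png

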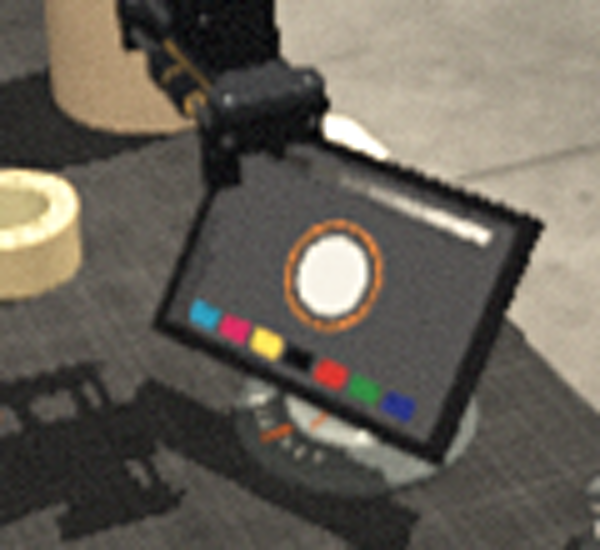

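```bash
python3 - <<'E'
from h import *
s=cam("scene");d=cam("side")
p=read_state()["ee_pos"]
for dz in(-.008,0,.03):
  q=p+[0,0,dz];a=proj(s,q);b=proj(d,q)
  print(dz,(a-[180,120])*5+2,(b-[200,120])*5+2)
a=((225,192),(222,184))
print(tri(s,(a[0][0]/5+180,a[0][1]/5+120),d,(a[1][0]/5+200,a[1][1]/5+120)))
E
```

```text
-0.008 [213.41671392 230.87848092] [224.42537721 226.01508814]
0 [213.06083031 220.67890774] [224.06517418 216.18030745]
0.03 [211.70147151 181.7198805 ] [222.69076008 178.65407881]
(array([0.51472658, 0.05056028, 0.18719763]), np.float64(0.00047357838602200364))
```

```bash
python3 - <<'E'
from h import *
s=cam("scene");d=cam("side");w=cam("wrist")
a=s["frame"][130:180,200:260,::-1];b=d["frame"][130:180,220:280,::-1]
cv2.imwrite("pics/z5.png",np.hstack([cv2.resize(np.clip(x.astype(float)*1.8,0,255).astype(np.uint8),(400,333),interpolation=cv2.INTER_NEAREST) for x in(a,b)]))
crop(w,0,0,512,384,1.5,"w5.png")
r=read_state();print(r["time"],r["ee_pos"],r["ft_force"],r["torque"],r["joint_torque"])
E
```

```text
4.2 [0.52606521 0.08066921 0.144441  ] [0.05961384 0.17400298 0.33906346] [ 0.04750995 -0.02350227  0.08132351] [ 5.03529256e-03 -4.52221227e+01  2.59149022e+00 -3.70336425e+01
  3.60412721e-02  8.46676575e-02 -1.15241040e-03]
```

View pics/z5.png

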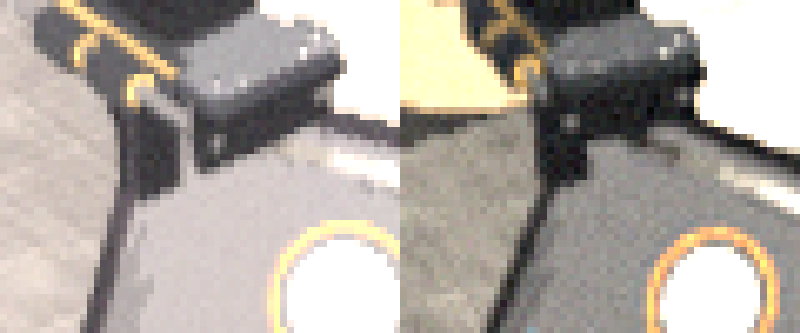

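View pics/w5.png

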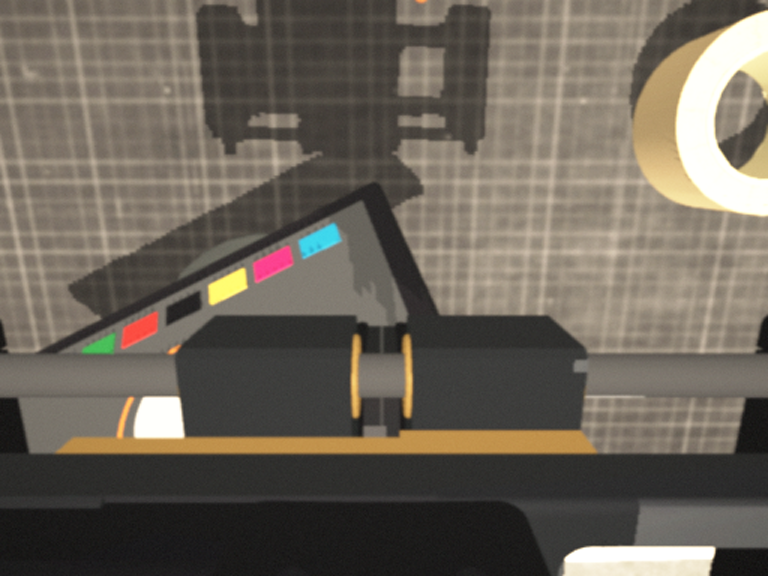

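```bash
python3 - <<'E'
from h import *
s=cam("scene")
for z in(.137,.145,.17,.207,.25):print(z,(proj(s,[.4315,.0808,z])-[130,80])*3+1)
E
```

```text
0.137 [204.25197968 293.46682117]
0.145 [203.73616043 287.25896278]
0.17 [202.09729914 267.53535072]
0.207 [199.59420992 237.41079961]
0.25 [196.56244265 200.92363506]
```

```bash
python3 - <<'E'
from h import *
import pickle
s,d=pickle.load(open("c0.pkl","rb"))
p=np.array([.26589,.56516,.19657]);ax=np.array([.425,.905,0])
for c,n,o in((s,"s",(40,40)),(d,"d",(90,40))):
    im=cv2.resize(c["frame"][o[1]:o[1]+90,o[0]:o[0]+90,::-1],None,fx=5,fy=5,interpolation=cv2.INTER_NEAREST)
    im=np.clip(im.astype(float)*1.6,0,255).astype(np.uint8)
    for k in(-.0435,0,.0435):
      for dz,col in((-.008,(0,0,255)),(.011,(0,255,0))):
        q=(proj(c,p+k*ax+[0,0,dz])-o)*5+2
        cv2.circle(im,tuple(int(v) for v in q),3,col,-1)
    cv2.imwrite(f"pics/o{n}.png",im)
a=cv2.imread("pics/os.png");b=cv2.imread("pics/od.png");cv2.imwrite("pics/o.png",cv2.resize(np.hstack([a,b]),(800,400)))
E
```

```text
(no output)
```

View pics/o.png

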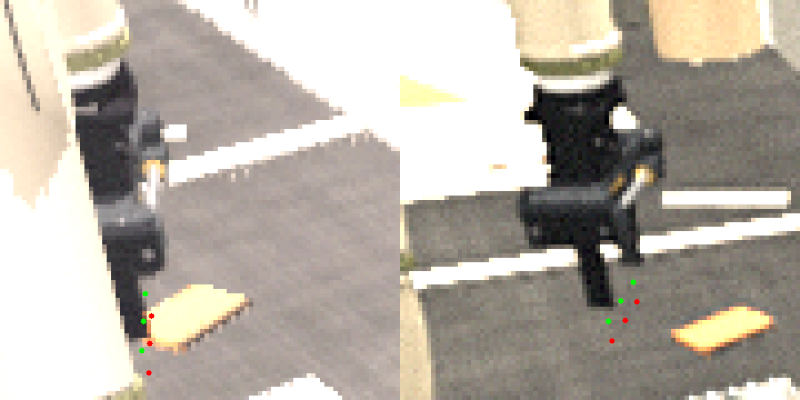

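```bash
python3 - <<'E'
from h import *
s=cam("scene");d=cam("side")
for a,b in (((219.9,159.2),(241.4,157.4)),((228.2,158.2),(247.7,156.7)),((224,158.8),(244.5,157))): print(tri(s,a,d,b))
# pinned to the lower edge: tip centre if only z is unknown, at ee xy
p=read_state()["ee_pos"]
for z in np.arange(.155,.185,.005): print(z,proj(s,[p[0],p[1],z]).round(1),proj(d,[p[0],p[1],z]).round(1))
E
```

```text
(array([0.51262404, 0.07356592, 0.17272364]), np.float64(0.0011337125212430744))
(array([0.52508985, 0.04772652, 0.18566897]), np.float64(0.002037465837850977))
(array([0.5185044 , 0.06020664, 0.17949743]), np.float64(0.0020208892004934744))
0.155 [222.2 161. ] [244.4 160.2]
0.16 [222.1 159.7] [244.3 158.9]
0.165 [222.1 158.4] [244.3 157.7]
0.17 [222.  157.1] [244.2 156.4]
0.17500000000000002 [222.  155.8] [244.2 155.2]
0.18000000000000002 [221.9 154.4] [244.1 153.9]
```

Call:
arm_command(
  commands=[
    [[0,0,0,0,-0.05,-0.02,40],[0,0,0,0,-0.05,-0.02,40],[0,0,0,0,0,0,40],[0,0,0,0,0,0,40]],
  ],
)

```text
time: 4.85
ee_pos: [0.4266, 0.0807, 0.1845]
eef_rot: [0.707, 0.707, 0.001, 0.0]
ft_force: [0.1, -0.9, -0.5]
width: 0.0309
```

```bash
python3 - <<'E'
from h import *
s=cam("scene");d=cam("side")
r=read_state();p=r["ee_pos"];print(p,r["eef_rot"],r["width"],r["time"])
o=[]
for c in(s,d):
    q=proj(c,p+[0,0,.03]).astype(int);x0,y0=q[0]-25,q[1]-25;print(x0,y0)
    im=cv2.resize(c["frame"][y0:y0+50,x0:x0+50,::-1],(400,400),interpolation=cv2.INTER_NEAREST)
    o.append(np.clip(im.astype(float)*1.8,0,255).astype(np.uint8))
cv2.imwrite("pics/t6.png",np.hstack(o))
E
```

```text
[0.426643   0.08045867 0.18383859] [ 7.07161783e-01  7.07051661e-01 -4.00694316e-04 -3.68444376e-05] 0.033241409799077665 4.95
169 132
190 126
```

View pics/t6.png

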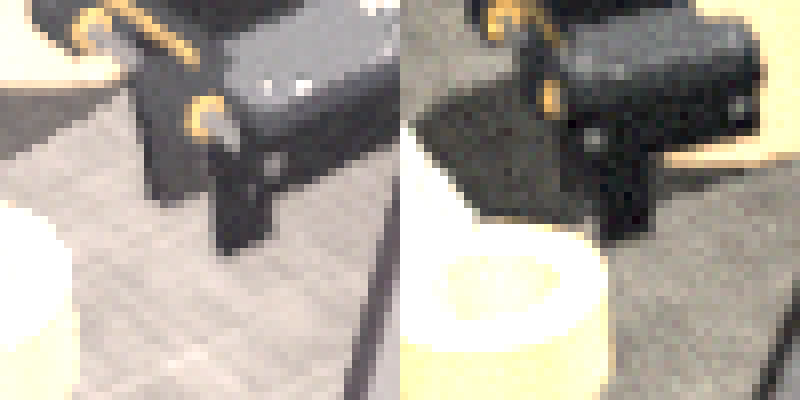

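```bash
python3 - <<'E'
from h import *
s=cam("scene");d=cam("side")
S=lambda a:(169+a[0]/8-.5,132+a[1]/8-.5)
D=lambda a:(190+a[0]/8-.5,126+a[1]/8-.5)
for a,b in(((224,254),(202,242)),((272,241),(250,237))):
  print(tri(s,S(a),d,D(b)))
  for z in(.176,.206):print(z,onz(s,S(a),z),onz(d,D(b),z))
E
```

```text
(array([0.41372863, 0.05333923, 0.21504312]), np.float64(0.00036112374969943966))
0.176 [0.44221494 0.09787552 0.176     ] [0.43299101 0.11814222 0.176     ]
0.206 [0.4201679  0.06349464 0.206     ] [0.418323   0.06856212 0.206     ]
(array([0.43295471, 0.05066002, 0.21367145]), np.float64(0.000958726195954355))
0.176 [0.46099083 0.09304977 0.176     ] [0.45298461 0.11338053 0.176     ]
0.206 [0.43821978 0.05885497 0.206     ] [0.43740815 0.06401679 0.206     ]
```

```bash
python3 - <<'E'
from h import *
s=cam("scene");d=cam("side")
print(onz(s,(238/1.5,334/1.5),.01),onz(d,(275/1.5,308/1.5),.01),onz(s,(297/1.5,412/1.5),.03))
E
```

```text
[0.29369971 0.10988669 0.01      ] [0.2995873  0.11171674 0.01      ] [ 0.25895333 -0.14947015  0.03      ]
```

Call:
arm_command(
  commands=[
    [[0,0,0,-0.03,-0.01,0.03,0],[0,0,0,-0.03,-0.01,0.04,0],[0,0,0,0,0,0.04,0],[0,0,0,0,0,0.025,0],[0,0,0,0,0,0.01,0],[0,0,0,0,0,0,0]],
  ],
)

```text
time: 5.9
ee_pos: [0.4062, 0.0205, 0.0392]
eef_rot: [0.707, 0.707, -0.0, -0.0]
ft_force: [-0.1, 0.3, -0.3]
width: 0.0004
```

Call:
arm_command(
  commands=[
    [[0,0,0,0,0,0.01,0],[0,0,0,0,0,0.01,0],[0,0,0,0,0,0.006,0],[0,0,0,0,0,0,0]],
  ],
)

```text
time: 6.4
ee_pos: [0.4059, 0.0205, 0.0129]
eef_rot: [0.707, 0.707, -0.0, -0.0]
ft_force: [0.1, 0.1, -1.4]
width: 0.0002
```

```bash
python3 - <<'E'
from h import *
s=cam("scene");d=cam("side")
r=read_state();p=r["ee_pos"];print(p,r["ft_force"],r["time"])
o=[]
for c in(s,d):
    q=proj(c,p+[0,0,.03]).astype(int);x0,y0=q[0]-25,q[1]-25;print(x0,y0,proj(c,p-[0,0,.008])-[x0,y0])
    im=cv2.resize(c["frame"][y0:y0+50,x0:x0+50,::-1],(400,400),interpolation=cv2.INTER_NEAREST)
    o.append(np.clip(im.astype(float)*1.8,0,255).astype(np.uint8))
cv2.imwrite("pics/t7.png",np.hstack(o))
E
```

```text
[0.4063018  0.02059128 0.01344202] [ 0.78628411  0.75815895 -0.53817806] 6.5
179 188 [26.15980852 34.76489904]
194 179 [26.51190863 33.9907009 ]
```

View pics/t7.png

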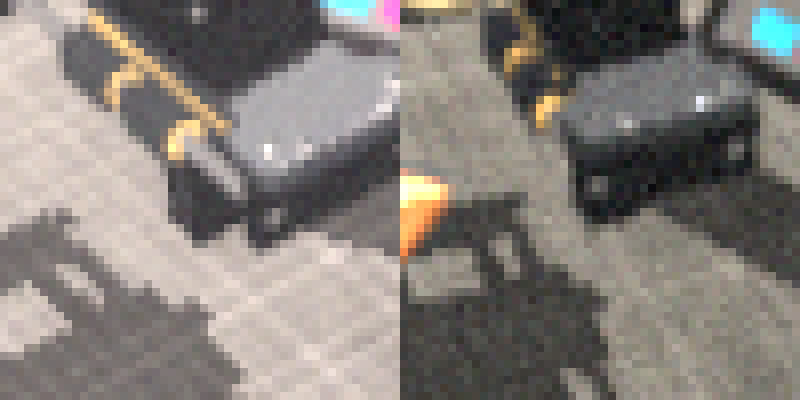

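Call:
arm_command(
  commands=[
    [[0,0,0,0,0,0.003,0],[0,0,0,0,0,0.002,0],[0,0,0,0,0,0.002,0],[0,0,0,0,0,0,0]],
  ],
)

```text
time: 7.0
ee_pos: [0.4061, 0.0206, 0.0062]
eef_rot: [0.707, 0.707, -0.0, -0.0]
ft_force: [0.7, -0.5, -0.1]
width: 0.0003
```

Call:
arm_command(
  commands=[
    [[0,0,0,0,0,0.003,0],[0,0,0,0,0,0.003,0],[0,0,0,0,0,0.002,0],[0,0,0,0,0,0,0]],
  ],
)

```text
time: 7.5
ee_pos: [0.4061, 0.0205, -0.0018]
eef_rot: [0.707, 0.707, -0.0, -0.0]
ft_force: [-0.0, -0.3, -0.3]
width: 0.0001
```

```bash
python3 - <<'E'
from h import *
import bench,inspect
print(type(bench.tips_ahead), tips_ahead)
s=cam("scene");d=cam("side")
r=read_state();p=r["ee_pos"];print(p,r["ft_force"],r["time"],r["joint_positions"])
o=[]
for c in(s,d):
    q=proj(c,p+[0,0,.05]).astype(int);x0,y0=q[0]-35,q[1]-35
    im=cv2.resize(c["frame"][y0:y0+70,x0:x0+70,::-1],(400,400),interpolation=cv2.INTER_CUBIC)
    o.append(np.clip(im.astype(float)*2.2,0,255).astype(np.uint8))
cv2.imwrite("pics/t8.png",np.hstack(o))
E
```

```text
<class 'float'> 0.008
[ 0.40623215  0.0205726  -0.00165736] [-1.04486157 -0.09520148  0.23513103] 7.6 [-0.54880632  0.0841405   0.40076729  2.23419137 -0.04448589  0.83037398
  1.45166012]
```

View pics/t8.png

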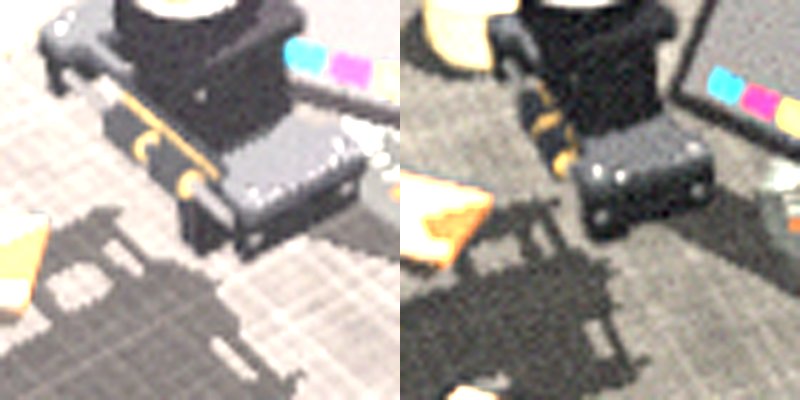

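Call:
arm_command(
  commands=[
    [[0,0,0,0,0,0.003,0],[0,0,0,0,0,0.003,0],[0,0,0,0,0,0.003,0],[0,0,0,0,0,0,0]],
  ],
)

```text
time: 8.1
ee_pos: [0.406, 0.0205, -0.0109]
eef_rot: [0.707, 0.707, -0.0, -0.0]
ft_force: [-0.3, 0.2, -0.5]
width: 0.0002
```

Call:
arm_command(
  commands=[
    [[0,0,0,0,0,0.003,0],[0,0,0,0,0,0,0]],
  ],
)

```text
time: 8.35
ee_pos: [0.4061, 0.0206, -0.0139]
eef_rot: [0.707, 0.707, -0.0, -0.0]
ft_force: [0.2, 0.6, 0.3]
width: 0.0005
```

Call:
arm_command(
  commands=[
    [[0,0,0,0,0,0.003,0],[0,0,0,0,0,0,0]],
  ],
)

```text
time: 8.6
ee_pos: [0.406, 0.0205, -0.0169]
eef_rot: [0.707, 0.707, -0.0, -0.0]
ft_force: [-0.0, -0.7, -0.1]
width: 0.0003
```

Call:
arm_command(
  commands=[
    [[0,0,0,0,0,0.003,0],[0,0,0,0,0,0,0]],
  ],
)

```text
time: 8.85
ee_pos: [0.406, 0.0205, -0.0199]
eef_rot: [0.707, 0.707, -0.0, -0.0]
ft_force: [-0.7, 0.2, 0.2]
width: 0.0007
```

Call:
arm_command(
  commands=[
    [[0,0,0,0,0,0.002,0],[0,0,0,0,0,0,0]],
  ],
)

```text
time: 9.1
ee_pos: [0.4061, 0.0206, -0.0218]
eef_rot: [0.707, 0.707, -0.0, -0.0]
ft_force: [-0.3, -1.0, -0.2]
width: 0.0002
```

Call:
arm_command(
  commands=[
    [[0,0,0,0,0,0.002,0],[0,0,0,0,0,0,0]],
  ],
)

```text
time: 9.35
ee_pos: [0.4061, 0.0206, -0.0238]
eef_rot: [0.707, 0.707, -0.0, -0.0]
ft_force: [0.1, 0.4, 0.5]
width: 0.0007
```

Call:
arm_command(
  commands=[
    [[0,0,0,0,0,0.002,0],[0,0,0,0,0,0,0]],
  ],
)

```text
time: 9.6
ee_pos: [0.4063, 0.0206, -0.0249]
eef_rot: [0.707, 0.707, 0.0, -0.0]
ft_force: [-7.6, -1.6, 20.2]
width: 0.0007
```

```bash
python3 - <<'E'
from h import *
s=cam("scene");d=cam("side")
r=read_state();p=r["ee_pos"];print(p,r["ft_force"],r["time"])
o=[]
for c in(s,d):
    q=proj(c,p+[0,0,.05]).astype(int);x0,y0=q[0]-25,q[1]-25;print(x0,y0)
    im=cv2.resize(c["frame"][y0:y0+50,x0:x0+50,::-1],(400,400),interpolation=cv2.INTER_CUBIC)
    o.append(np.clip(im.astype(float)*2.2,0,255).astype(np.uint8))
cv2.imwrite("pics/t9.png",np.hstack(o))
E
```

```text
[ 0.40639656  0.02065003 -0.02483504] [-7.0080563  -0.54864406 19.15231138] 9.7
179 193
195 183
```

View pics/t9.png

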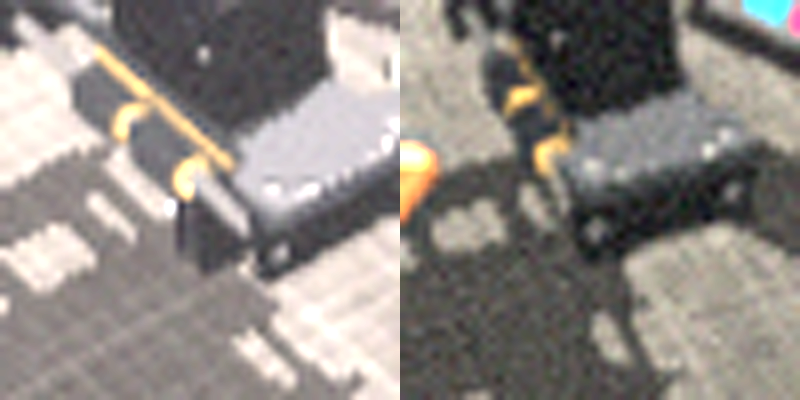

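Call:
arm_command(
  commands=[
    [[0,0,0,0,0,-0.02,0],[0,0,0,0,0,-0.05,0],[0,0,0,0,0,-0.05,0],[0,0,0,0.03,0,-0.016,0],[0,0,0,0.03,0.02,0,0],[0,0,0,0,0.02,0,0],[0,0,0,0,0.02,0,0],[0,0,0,0,0.02,0,0],[0,0,0,0,0.01,0,0],[0,0,0,0,0.01,0,0],[0,0,0,0,0,0,0]],
  ],
)

```text
time: 11.08
ee_pos: [0.5063, 0.0805, 0.1102]
eef_rot: [0.707, 0.707, -0.0, -0.0]
ft_force: [-0.8, -0.3, 0.2]
width: 0.0007
```

```bash
python3 - <<'E'
from h import *
s=cam("scene");d=cam("side")
crop(s,180,120,310,240,5,"s10.png");crop(d,200,120,320,230,5,"d10.png")
r=read_state();print(r["time"],r["ee_pos"],r["ft_force"])
E
```

```text
11.175 [0.50583154 0.08058106 0.11027244] [-0.4057169   0.53119835  0.03785842]
```

View pics/s10.png

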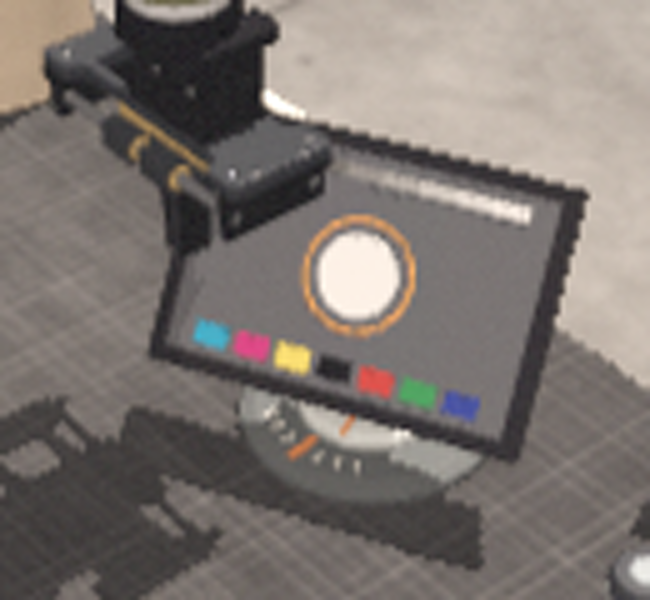

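Call:
arm_command(
  commands=[
    [[0,0,0,0,0.008,0,0],[0,0,0,0,0.008,0,0],[0,0,0,0,0.008,0,0],[0,0,0,0,0.008,0,0],[0,0,0,0,0.006,0,0],[0,0,0,0,0,0,0]],
  ],
)

```text
time: 11.92
ee_pos: [0.5441, 0.0817, 0.1105]
eef_rot: [0.707, 0.708, 0.0, -0.001]
ft_force: [-3.5, 1.4, 2.8]
width: 0.0007
```

```bash
python3 - <<'E'
from h import *
s=cam("scene");d=cam("side")
crop(s,180,120,310,240,5,"s11.png");crop(d,200,120,320,230,5,"d11.png")
r=read_state();print(r["time"],r["ee_pos"],r["ft_force"])
E
```

```text
12.025 [0.5441145  0.08115182 0.11047527] [-2.51907747  2.16133047  3.61454834]
```

View pics/s11.png

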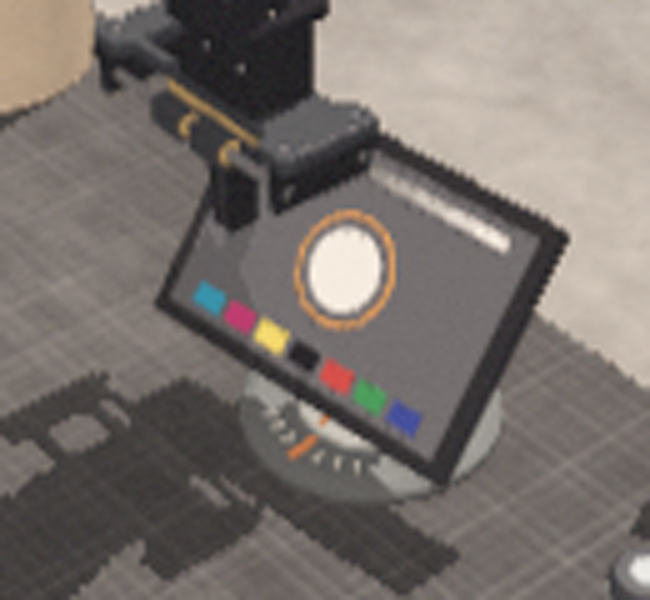

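View pics/d11.png

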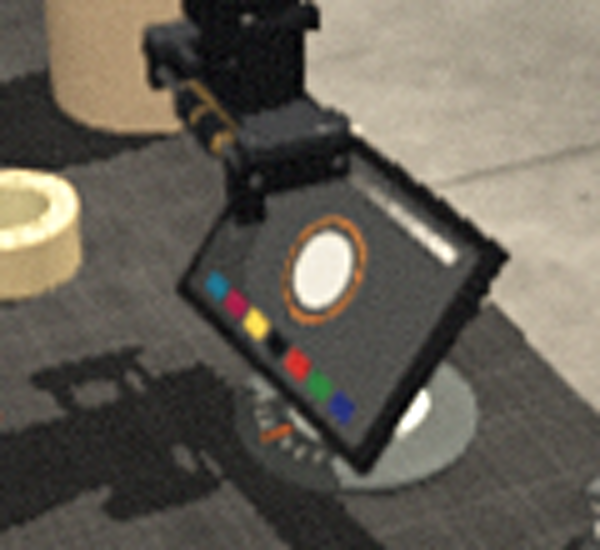

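```bash
cat > m.py <<'E'
from h import *
def pose(S,D,ks,os_,kd,od):
    s=cam("scene");d=cam("side");X={}
    f=lambda p,k,o:((p[0]+.5)/k-.5+o[0],(p[1]+.5)/k-.5+o[1])
    for k in S:
        X[k],g=tri(s,f(S[k],ks,os_),d,f(D[k],kd,od));print(k,X[k].round(4),round(g*1e3,1))
    return X
E
python3 - <<'E'
from m import *
X=pose(dict(BL=(158,303),BR=(440,483),TR=(567,237),ring=(346,270),mark=(302,445),line=(325,416)),dict(BL=(182,288),BR=(362,470),TR=(507,255),ring=(325,270),mark=(277,433),line=(290,412)),5,(180,120),5,(200,120))
uy=X["BL"]-X["BR"];ux=X["TR"]-X["BR"]
print(np.arctan2(-uy[0],uy[1]),np.arctan2(ux[2],np.hypot(*ux[:2])),np.arctan2(ux[1],ux[0]))
E
```

```text
BL [0.5037 0.1136 0.0701] 1.6
BR [ 0.5297 -0.1312  0.0705] 2.7
TR [ 0.6317 -0.1223  0.1999] 2.7
ring [ 0.5626 -0.0054  0.1395] 1.9
mark [ 0.5247 -0.008   0.0163] 0.5
line [ 0.528  -0.0259  0.0487] 4.1
0.1059045753966249 0.9013057127696191 0.08614446104404239
```

```bash
python3 - <<'E'
from h import *
s=cam("scene");d=cam("side")
import pickle; pickle.dump((s,d),open("c12.pkl","wb"))
a=cv2.resize(s["frame"][190:222,225:285,::-1],None,fx=13,fy=13,interpolation=cv2.INTER_CUBIC)
b=cv2.resize(d["frame"][190:222,243:303,::-1],None,fx=13,fy=13,interpolation=cv2.INTER_CUBIC)
im=np.vstack([a,b]);im=np.clip(im*1.3,0,255).astype(np.uint8)
cv2.imwrite("pics/f12.png",cv2.resize(im,None,fx=.72,fy=.72))
for c,n in((s,"s"),(d,"d")):
    hsv=cv2.cvtColor(c["frame"],cv2.COLOR_RGB2HSV)
    m=((hsv[...,0]<14)&(hsv[...,1]>90)&(hsv[...,2]>70)).astype(np.uint8)
    m[:188]=0
    k,l,st,ce=cv2.connectedComponentsWithStats(m)
    for i in range(1,k):
        if st[i,4]>3 and 220<ce[i][0]<310:
            print(n,st[i],ce[i], onz(c,ce[i],.013).round(4),onz(c,ce[i],.025).round(4))
E
```

```text
s [244 192   7   7  32] [247.      194.84375] [0.5884 0.0318 0.013 ] [0.5793 0.0213 0.025 ]
s [237 207   6   5  14] [239.78571429 209.07142857] [ 0.5248 -0.0068  0.013 ] [ 0.5164 -0.0168  0.025 ]
d [257 189   5   7  27] [258.92592593 192.        ] [0.5743 0.0679 0.013 ] [0.5675 0.0527 0.025 ]
d [252 204   7   5  19] [254.89473684 206.15789474] [ 0.5263 -0.0035  0.013 ] [ 0.5203 -0.0177  0.025 ]
```

View pics/f12.png

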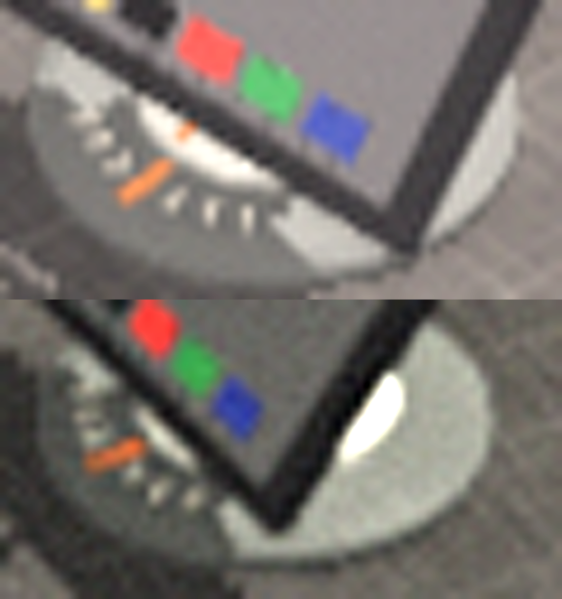

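```bash
python3 - <<'E'
from h import *
import pickle;s,d=pickle.load(open("c12.pkl","rb"))
for x in(.584,.588,.592):
  for y in(-.008,-.004,0,.004): print(x,y,proj(s,[x,y,.0065])[0].round(2),proj(d,[x,y,.0065])[0].round(2))
f=lambda p,o:((p[0]+.5)/9.36-.5+o[0],(p[1]+.5)/9.36-.5+o[1])
for a in((122,197),(172,166)): print(onz(s,f(a,(225,190)),.013))
for a in((87,463-300),(142,445-300)): print(onz(d,f(a,(243,190)),.013))
E
```

```text
0.584 -0.008 253.78 270.2
0.584 -0.004 252.99 269.71
0.584 0 252.2 269.23
0.584 0.004 251.41 268.75
0.588 -0.008 254.69 271.21
0.588 -0.004 253.9 270.72
0.588 0 253.1 270.23
0.588 0.004 252.31 269.75
0.592 -0.008 255.6 272.21
0.592 -0.004 254.8 271.72
0.592 0 254.01 271.24
0.592 0.004 253.22 270.75
[ 0.51469477 -0.00782684  0.013     ]
[ 0.53803871 -0.00678428  0.013     ]
[ 0.51478108 -0.00324444  0.013     ]
[ 0.53798555 -0.00192636  0.013     ]
```

Call:
arm_command(
  commands=[
    [[0,0,0,0,0.003,0,0],[0,0,0,0,0.002,0,0],[0,0,0,0,0,0,0],[0,0,0,0,-0.03,0,0],[0,0,0,0,-0.05,0,0],[0,0,0,0,-0.03,0,0]],
  ],
)

```text
time: 12.98
ee_pos: [0.4378, 0.0799, 0.11]
eef_rot: [0.707, 0.707, -0.0, 0.0]
ft_force: [0.2, -0.2, 0.5]
width: 0.0005
```

```bash
python3 - <<'E'
from h import *
s=cam("scene");d=cam("side")
import pickle; pickle.dump((s,d),open("c13.pkl","wb"))
crop(s,200,120,300,240,6,"s13.png");crop(d,220,120,310,220,6,"d13.png")
a=cv2.resize(s["frame"][190:222,225:285,::-1],None,fx=13,fy=13,interpolation=cv2.INTER_CUBIC)
b=cv2.resize(d["frame"][190:222,243:303,::-1],None,fx=13,fy=13,interpolation=cv2.INTER_CUBIC)
im=np.vstack([a,b]);im=np.clip(im*1.3,0,255).astype(np.uint8)
cv2.imwrite("pics/f13.png",cv2.resize(im,None,fx=.72,fy=.72))
r=read_state();print(r["time"],r["ee_pos"],r["ft_force"])
E
```

```text
13.075 [0.43724163 0.08011498 0.11022409] [1.00951918 0.43146236 0.61442637]
```

View pics/s13.png

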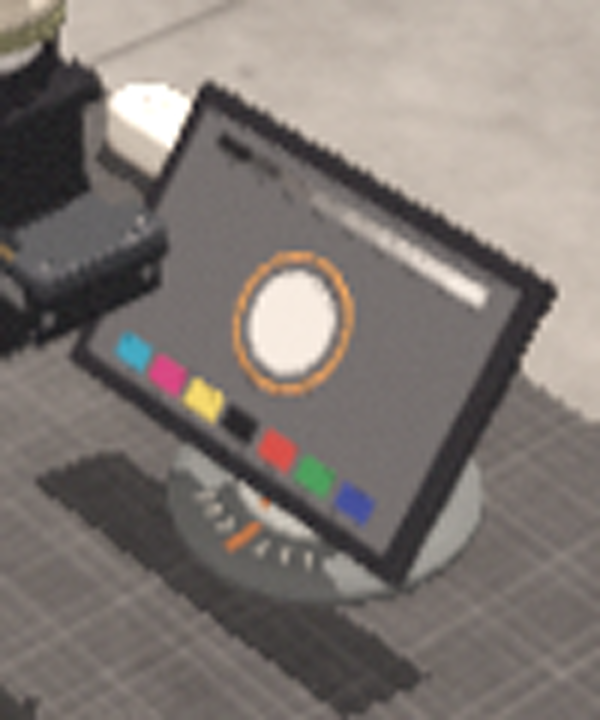

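View pics/d13.png

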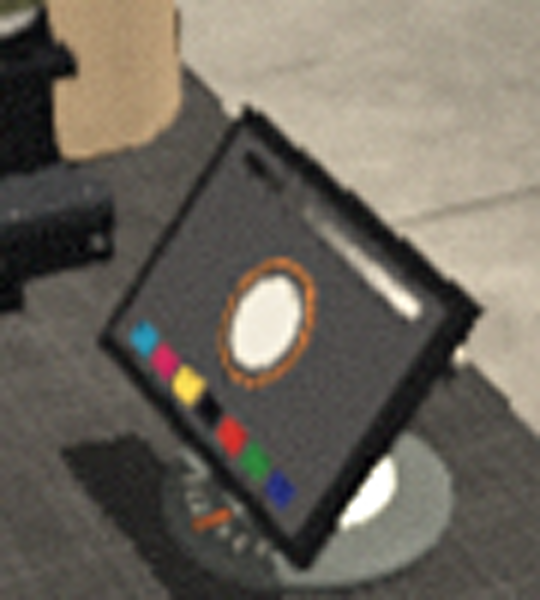

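View pics/f13.png

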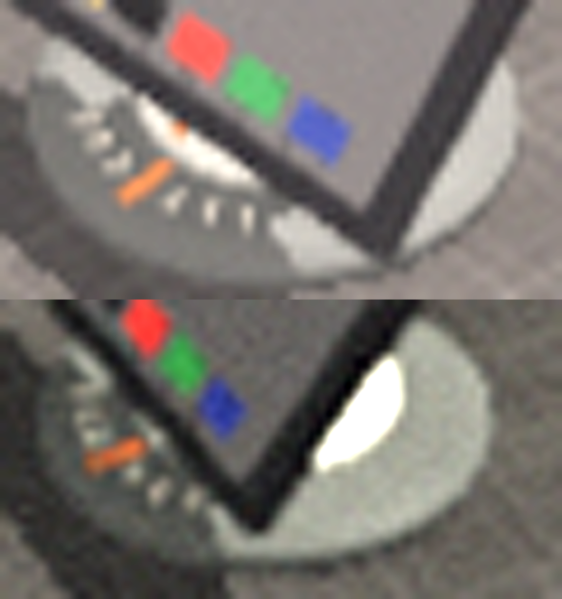

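```bash
python3 - <<'E'
from m import *
X=pose(dict(TL=(210,85),TR=(552,292),BR=(398,580),BL=(75,352),ring=(294,322)),dict(TL=(248,110),TR=(478,310),BR=(303,565),BL=(102,340),ring=(268,322)),6,(200,120),6,(220,120))
uy=X["BL"]-X["BR"]+X["TL"]-X["TR"];ux=X["TR"]-X["BR"]+X["TL"]-X["BL"]
print(np.arctan2(-uy[0],uy[1]),np.arctan2(ux[2],np.hypot(*ux[:2])),np.arctan2(ux[1],ux[0]))
n=np.cross(ux,uy);n/=np.linalg.norm(n);print(n,np.arctan2(-n[1],-n[0]),np.arccos(n[2]),X["ring"]-.035*n)
import pickle
s,d=pickle.load(open("c13.pkl","rb"));c0,e0=pickle.load(open("c0.pkl","rb"))
C=np.array([.5885,-.0035])
def hd(a): a=a[:2]-C; return np.arctan2(-a[1],-a[0]).round(3),np.hypot(*a).round(4)
g=lambda p,k,o:((p[0]+.5)/k-.5+o[0],(p[1]+.5)/k-.5+o[1])
for z in(.015,.02,.025,.03,.035):
  print(z,"start",[hd(onz(c0,g((x),6,(200,130)),z)) for x in((290,461),(308,438))],hd(onz(e0,g((252,455),6,(220,130)),z)),"now",hd(onz(s,g((178,130),9.36,(225,190)),z)))
E
```

```text
TL [0.6047 0.1145 0.2068] 0.5
TR [ 0.6247 -0.1237  0.1999] 3.3
BR [ 0.5241 -0.1295  0.0715] 1.2
BL [0.5066 0.1128 0.0755] 1.3
ring [ 0.5611 -0.0061  0.1418] 1.6
0.07770511519141911 0.917196268266657 0.03757698491013439
[-0.79080904 -0.07525525  0.60741889] 0.09487664286234485 0.9179889934996432 [ 0.58878725 -0.00346336  0.12055095]
0.015 start [(np.float64(0.319), np.float64(0.0387)), (np.float64(0.246), np.float64(0.0176))] (np.float64(0.208), np.float64(0.041)) now (np.float64(-0.205), np.float64(0.0391))
0.02 start [(np.float64(0.383), np.float64(0.0436)), (np.float64(0.387), np.float64(0.0224))] (np.float64(0.323), np.float64(0.0451)) now (np.float64(-0.089), np.float64(0.042))
0.025 start [(np.float64(0.435), np.float64(0.0485)), (np.float64(0.477), np.float64(0.0276))] (np.float64(0.418), np.float64(0.0497)) now (np.float64(0.012), np.float64(0.0455))
0.03 start [(np.float64(0.476), np.float64(0.0536)), (np.float64(0.538), np.float64(0.0329))] (np.float64(0.496), np.float64(0.0547)) now (np.float64(0.097), np.float64(0.0493))
0.035 start [(np.float64(0.511), np.float64(0.0588)), (np.float64(0.582), np.float64(0.0383))] (np.float64(0.56), np.float64(0.06)) now (np.float64(0.17), np.float64(0.0535))
```

```bash
python3 - <<'E'
from h import *
import pickle
from scipy.optimize import least_squares
for fn,nm in(("c0.pkl","start"),("c12.pkl","mid"),("c13.pkl","now")):
  S=pickle.load(open(fn,"rb"))
  for c,n in zip(S,("scene","side")):
    g=cv2.cvtColor(c["frame"],cv2.COLOR_RGB2GRAY).astype(np.float32)
    C=np.array([.5885,-.0035])
    # polar unwrap of the foot's top plane: angle vs radius
    an=np.arange(-.9,.9,.01);ra=np.arange(.055,.086,.001)
    mx=np.zeros((len(ra),len(an)),np.float32);my=mx.copy()
    for i,r in enumerate(ra):
      for j,a in enumerate(an):
        mx[i,j],my[i,j]=proj(c,[C[0]-r*np.cos(a),C[1]-r*np.sin(a),.013])
    U=cv2.remap(g,mx,my,cv2.INTER_CUBIC)
    col=cv2.remap(c["frame"],mx,my,cv2.INTER_CUBIC)
    cv2.imwrite(f"pics/u_{nm}_{n}.png",cv2.resize(col[:,:,::-1],None,fx=4,fy=4))
im=np.vstack([cv2.imread(f"pics/u_{a}_{b}.png") for a in("start","now") for b in("scene","side")])
cv2.imwrite("pics/u.png",im);print(im.shape)
E
```

```text
(496, 720, 3)
```

View pics/u.png

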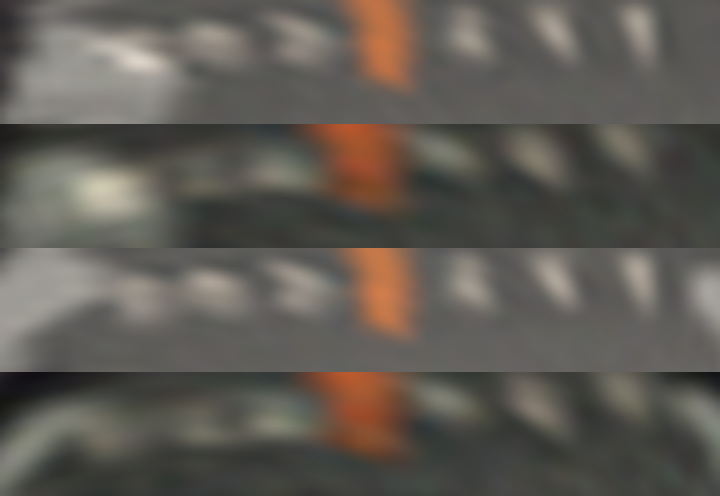

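```bash
python3 - <<'E'
import numpy as np
from scipy.optimize import least_squares
C=np.array([.5885,-.0035])
def fit(cols,rows,ks):
    a=np.array(cols)/400-.9;r=.055+np.array(rows)/4*.001
    P=C-np.c_[r*np.cos(a),r*np.sin(a)]
    f=lambda q:(np.c_[q[0]-q[2]*np.cos(q[3]+.2*np.array(ks)),q[1]-q[2]*np.sin(q[3]+.2*np.array(ks))]-P).ravel()
    s=least_squares(f,[*C,.065,0]);print(s.x.round(4),np.sqrt(np.mean(s.fun**2)),"fixedR",least_squares(lambda q:f([q[0],q[1],.068,q[2]]),[*C,0]).x.round(4))
fit([218,300,470,555,638],[42,40,35,35,35],[-2,-1,1,2,3])
fit([130,218,300,470,555,638],[48,42,40,35,34,32],[-3,-2,-1,1,2,3])
# side: start panel rows offset124; now offset 372
fit([205,275,450,540,628],[175-124,165-124,155-124,155-124,150-124],[-2,-1,1,2,3])
fit([105,200,280,452,540,630],[430-372,422-372,412-372,402-372,403-372,400-372],[-3,-2,-1,1,2,3])
E
```

```text
[ 0.5917 -0.001   0.0678  0.0955] 0.0001267116392467228 fixedR [ 0.592  -0.001   0.0955]
[ 5.922e-01 -2.000e-04  6.820e-02  1.037e-01] 0.00028605879176951465 fixedR [ 5.920e-01 -2.000e-04  1.037e-01]
[0.5924 0.0032 0.0687 0.1099] 0.0005587545791063792 fixedR [0.5917 0.003  0.1099]
[0.5942 0.0029 0.0704 0.0996] 0.0005928166284835419 fixedR [0.5921 0.0027 0.0996]
```

```bash
python3 - <<'E'
from h import *
import pickle
s,d=pickle.load(open("c13.pkl","rb"));c0,e0=pickle.load(open("c0.pkl","rb"))
g=lambda p,k,o:((p[0]+.5)/k-.5+o[0],(p[1]+.5)/k-.5+o[1])
for C,cs in((np.array([.592,-.0006]),"scene"),(np.array([.592,.003]),"side")):
  def hd(a): a=a[:2]-C; return np.arctan2(-a[1],-a[0]).round(3),np.hypot(*a).round(4)
  for z in(.02,.025,.03):
    print(cs,z,hd(onz(c0,g((290,461),6,(200,130)),z)),hd(onz(c0,g((308,438),6,(200,130)),z)),hd(onz(e0,g((252,455),6,(220,130)),z)),"now",hd(onz(s,g((178,130),9.36,(225,190)),z)))
E
```

```text
scene 0.02 (np.float64(0.412), np.float64(0.0479)) (np.float64(0.438), np.float64(0.0268)) (np.float64(0.356), np.float64(0.0494)) now (np.float64(-0.018), np.float64(0.0454))
scene 0.025 (np.float64(0.456), np.float64(0.0529)) (np.float64(0.507), np.float64(0.032)) (np.float64(0.44), np.float64(0.0541)) now (np.float64(0.07), np.float64(0.0491))
scene 0.03 (np.float64(0.493), np.float64(0.0581)) (np.float64(0.556), np.float64(0.0374)) (np.float64(0.511), np.float64(0.0592)) now (np.float64(0.145), np.float64(0.0532))
side 0.02 (np.float64(0.479), np.float64(0.0495)) (np.float64(0.552), np.float64(0.0285)) (np.float64(0.423), np.float64(0.0508)) now (np.float64(0.061), np.float64(0.0454))
side 0.025 (np.float64(0.516), np.float64(0.0546)) (np.float64(0.6), np.float64(0.0339)) (np.float64(0.499), np.float64(0.0558)) now (np.float64(0.143), np.float64(0.0495))
side 0.03 (np.float64(0.546), np.float64(0.0599)) (np.float64(0.634), np.float64(0.0394)) (np.float64(0.562), np.float64(0.061)) now (np.float64(0.211), np.float64(0.0538))
```

```bash
python3 - <<'E'
from h import *
import pickle
s,d=pickle.load(open("c0.pkl","rb"))
g=lambda p,k,o:((p[0]+.5)/k-.5+o[0],(p[1]+.5)/k-.5+o[1])
print(tri(s,g((290,461),6,(200,130)),d,g((252,455),6,(220,130))))
a=cv2.resize(s["frame"][192:215,228:282,::-1],None,fx=14,fy=14,interpolation=cv2.INTER_NEAREST)
b=cv2.resize(d["frame"][192:215,245:299,::-1],None,fx=14,fy=14,interpolation=cv2.INTER_NEAREST)
cv2.imwrite("pics/f0.png",np.clip(np.vstack([a,b])*1.2,0,255)[:600].astype(np.uint8))
for c in(s,d):
  hsv=cv2.cvtColor(c["frame"],cv2.COLOR_RGB2HSV)
  for y in range(194,216):
    xs=[x for x in range(230,290) if hsv[y,x,0]<16 and hsv[y,x,1]>75]
    if xs: print(y,[(x,int(hsv[y,x,1])) for x in xs])
E
```

```text
(array([ 0.54172193, -0.02694379,  0.02818785]), np.float64(0.0007778668093086716))
194 [(252, 161), (253, 163), (254, 166), (255, 149), (256, 141), (257, 122)]
195 [(251, 87), (252, 166), (253, 169), (254, 168), (255, 168), (256, 165), (257, 159), (258, 136)]
196 [(251, 97), (252, 167), (253, 166), (254, 164), (255, 166), (256, 165), (257, 167), (258, 148)]
197 [(251, 96), (252, 157), (253, 160), (254, 165), (255, 166), (256, 167), (257, 162), (258, 102)]
198 [(252, 96), (253, 98), (254, 120), (255, 129), (256, 159), (257, 164)]
199 [(256, 96), (257, 108)]
203 [(250, 146)]
204 [(249, 120), (250, 97)]
205 [(248, 93), (249, 129)]
206 [(248, 124)]
207 [(241, 119), (242, 149), (243, 93)]
208 [(240, 123), (241, 161), (242, 143)]
209 [(238, 85), (239, 153), (240, 161), (241, 145)]
210 [(237, 95), (238, 157), (239, 159), (240, 132)]
211 [(238, 133), (239, 92)]
194 [(262, 83), (263, 186), (264, 200), (265, 200), (266, 197), (267, 204), (268, 195)]
195 [(262, 96), (263, 181), (264, 201), (265, 206), (266, 198), (267, 201), (268, 193), (269, 120)]
196 [(263, 117), (264, 163), (265, 187), (266, 197), (267, 203), (268, 162)]
197 [(265, 121), (266, 156), (267, 168)]
202 [(264, 120), (265, 139)]
203 [(264, 137)]
204 [(257, 85), (262, 93), (263, 124), (264, 91)]
205 [(255, 120), (256, 175), (257, 188), (258, 132), (262, 93)]
206 [(252, 117), (253, 140), (254, 170), (255, 181), (256, 186), (257, 162), (258, 103)]
207 [(252, 144), (253, 177), (254, 160), (255, 147), (256, 108)]
208 [(252, 99), (253, 105)]
```

View pics/f0.png

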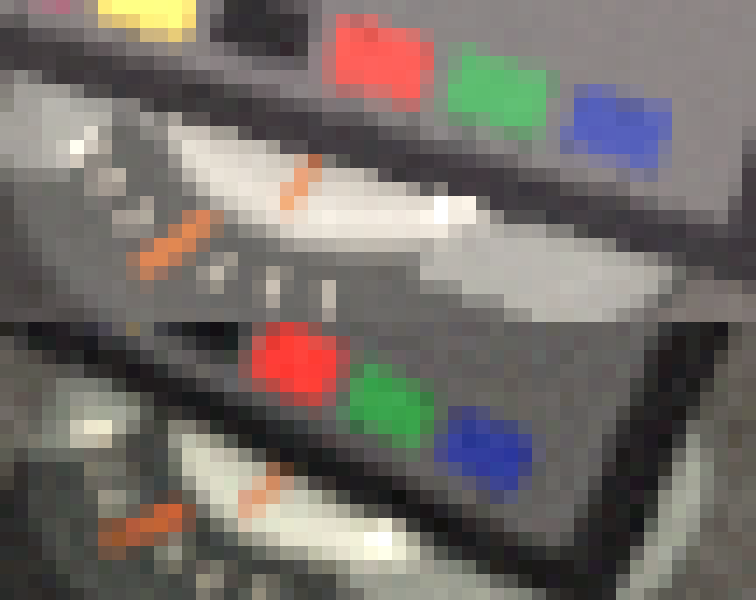

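Call:
arm_command(
  commands=[
    [[0,0,0,-0.04,0,0,0],[0,0,0,-0.04,0.02,0,0],[0,0,0,-0.04,0.02,0,0],[0,0,0,-0.04,0.03,0,0],[0,0,0,0,0.03,0,0],[0,0,0,0,0.02,0,0],[0,0,0,0,0,0,0]],
  ],
)

```text
time: 14.05
ee_pos: [0.5604, -0.0805, 0.1097]
eef_rot: [0.707, 0.707, -0.001, 0.001]
ft_force: [-1.0, 0.3, -0.4]
width: 0.0005
```

Call:
arm_command(
  commands=[
    [[0,0,0,0,0.002,0,0],[0,0,0,0,0,0,0]],
  ],
)

```text
time: 14.3
ee_pos: [0.5611, -0.0793, 0.1104]
eef_rot: [0.707, 0.707, 0.0, 0.0]
ft_force: [0.4, 0.1, -0.3]
width: 0.0006
```

Call:
arm_command(
  commands=[
    [[0,0,0,0,0.002,0,0],[0,0,0,0,0,0,0]],
  ],
)

```text
time: 14.55
ee_pos: [0.5626, -0.0794, 0.1103]
eef_rot: [0.707, 0.707, -0.0, -0.0]
ft_force: [-3.4, 0.3, 1.6]
width: 0.0002
```

Call:
arm_command(
  commands=[
    [[0,0,0,0,0.002,0,0],[0,0,0,0,0,0,0]],
  ],
)

```text
time: 14.8
ee_pos: [0.565, -0.0798, 0.1103]
eef_rot: [0.707, 0.707, -0.0, -0.0]
ft_force: [-5.1, -2.1, 1.5]
width: 0.0004
```

Call:
arm_command(
  commands=[
    [[0,0,0,0,-0.03,0,0],[0,0,0,0,0,-0.035,0],[0,0,0,0.03,0,-0.03,0],[0,0,0,0.054,0,0,0],[0,0,-0.1,0,0,0,0],[0,0,0,0,0.02,0,0],[0,0,0,0,0.02,0,0],[0,0,0,0,0,0,0]],
  ],
)

```text
time: 15.8
ee_pos: [0.5762, 0.0091, 0.1753]
eef_rot: [0.671, 0.742, 0.0, 0.001]
ft_force: [0.5, -1.0, 0.3]
width: 0.0003
```

```bash
python3 - <<'E'
from h import *
s=cam("scene");d=cam("side")
crop(s,200,120,300,220,6,"s14.png")
r=read_state();print(r["time"],r["ee_pos"],r["eef_rot"],r["ft_force"],r["joint_positions"])
E
```

```text
15.9 [0.57488852 0.0085701  0.17529035] [6.70855416e-01 7.41588157e-01 8.19110601e-05 9.77629602e-05] [-0.38258835 -0.64811346 -0.31749691] [-0.51827786  0.24582791  0.50108671  1.65391788 -0.1225784   1.27293364
  1.67703338]
```

View pics/s14.png

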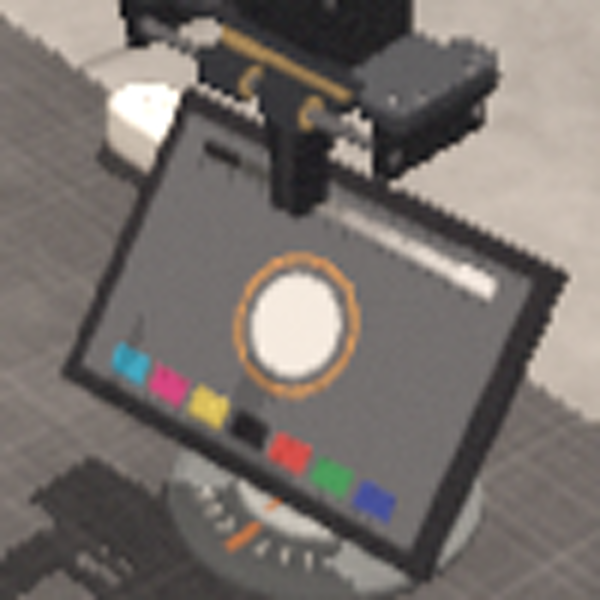

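```bash
python3 - <<'E'
from h import *
s=cam("scene");d=cam("side")
import pickle; pickle.dump((s,d),open("c15.pkl","wb"))
crop(d,220,120,310,220,6,"d15.png")
a=cv2.resize(s["frame"][190:222,225:285,::-1],None,fx=13,fy=13,interpolation=cv2.INTER_CUBIC)
cv2.imwrite("pics/f15.png",a)
E
```

```text
(no output)
```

View pics/d15.png

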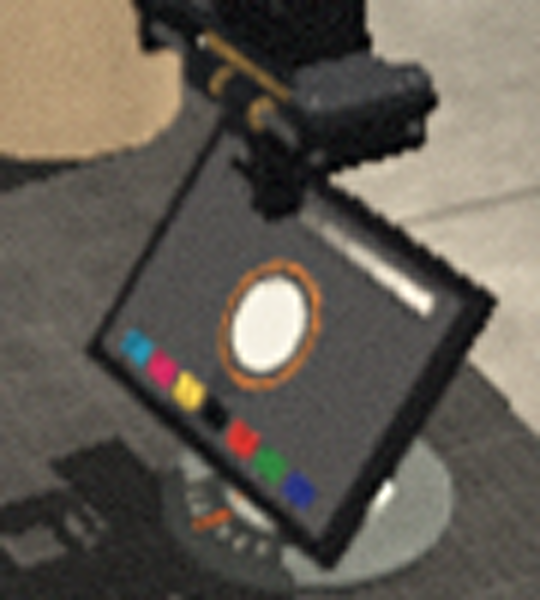

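View pics/f15.png

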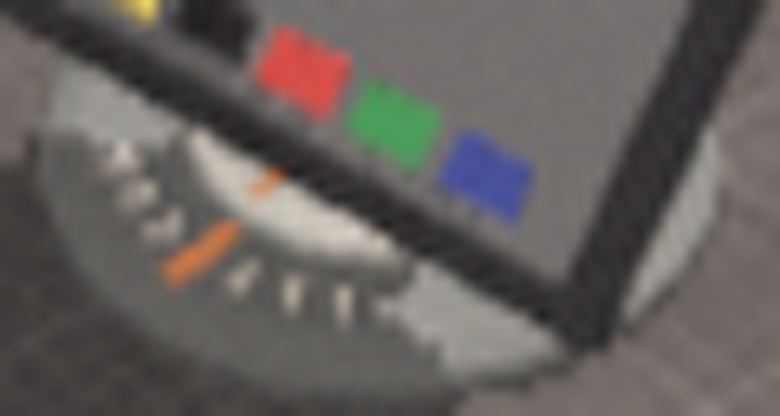

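```bash
python3 - <<'E'
from m import *
X=pose(dict(TR=(565,278),BR=(425,581),BL=(67,370),ring=(297,325)),dict(TR=(492,300),BR=(326,568),BL=(92,347),ring=(270,325)),6,(200,120),6,(220,120))
uy=X["BL"]-X["BR"];ux=X["TR"]-X["BR"]
print(np.arctan2(-uy[0],uy[1]),np.arctan2(ux[2],np.hypot(*ux[:2])))
import pickle
s,d=pickle.load(open("c15.pkl","rb"))
g=lambda p,k,o:((p[0]+.5)/k-.5+o[0],(p[1]+.5)/k-.5+o[1])
for z in(.02,.025,.028):
  for p in((253,190),(283,173)):
    a=onz(s,g(p,13,(225,190)),z)[:2]-[.592,-.0006];print(z,np.arctan2(-a[1],-a[0]),np.hypot(*a))
E
```

```text
TR [ 0.6325 -0.1242  0.2045] 2.6
BR [ 0.532  -0.1407  0.0746] 1.9
BL [0.4962 0.1053 0.0756] 3.0
ring [ 0.5614 -0.0082  0.141 ] 1.6
0.14453068658759993 0.9058696237303647
0.02 0.05847692540667264 0.04660699509306234
0.02 0.0732383439977257 0.036742677681067995
0.025 0.13783367625068602 0.05062097047638702
0.025 0.17001164168156907 0.04090030555315304
0.028 0.17954383640456606 0.053163600336660226
0.028 0.2189425324667625 0.04355015526443089
```

Call:
arm_command(
  commands=[
    [[0,0,0,0,-0.05,0,0],[0,0,0.1,0,0,0,0],[0,0,0,0.05,0,0.03,0],[0,0,0,0.027,0,0.035,0],[0,0,0,0,0.008,0,0],[0,0,0,0,0,0,0]],
  ],
)

```text
time: 16.85
ee_pos: [0.534, 0.0797, 0.111]
eef_rot: [0.707, 0.707, 0.0, 0.0]
ft_force: [0.6, -0.0, -0.5]
width: 0.0003
```

Advance to 0.5465 in small steps.

Call:
arm_command(
  commands=[
    [[0,0,0,0,0.004,0,0],[0,0,0,0,0.003,0,0],[0,0,0,0,0,0,0]],
  ],
)

```text
time: 17.23
ee_pos: [0.5404, 0.0801, 0.1107]
eef_rot: [0.707, 0.707, 0.0, 0.0]
ft_force: [-2.8, -1.7, 3.3]
width: 0.0004
```

Call:
arm_command(
  commands=[
    [[0,0,0,0,0.003,0,0],[0,0,0,0,0,0,0]],
  ],
)

```text
time: 17.48
ee_pos: [0.5433, 0.081, 0.1105]
eef_rot: [0.707, 0.707, 0.0, -0.0]
ft_force: [-3.4, 1.7, 3.8]
width: 0.0006
```

Call:
arm_command(
  commands=[
    [[0,0,0,0,0.002,0,0],[0,0,0,0,0,0,0]],
  ],
)

```text
time: 17.73
ee_pos: [0.5452, 0.0816, 0.1105]
eef_rot: [0.707, 0.707, 0.0, -0.0]
ft_force: [-4.5, 3.2, 4.4]
width: 0.0003
```

```bash
python3 - <<'E'
from h import *
s=cam("scene");d=cam("side")
import pickle; pickle.dump((s,d),open("c16.pkl","wb"))
crop(s,200,120,300,220,6,"s16.png");crop(d,220,120,310,220,6,"d16.png")
print(read_state()["ee_pos"],read_state()["ft_force"])
E
```

```text
[0.5451611  0.08153801 0.11047741] [-3.42604313  3.06416322  4.27304204]
```

View pics/s16.png

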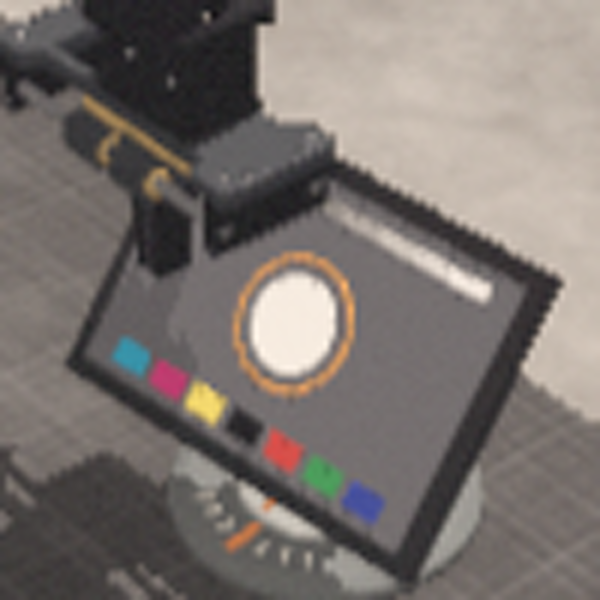

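View pics/d16.png

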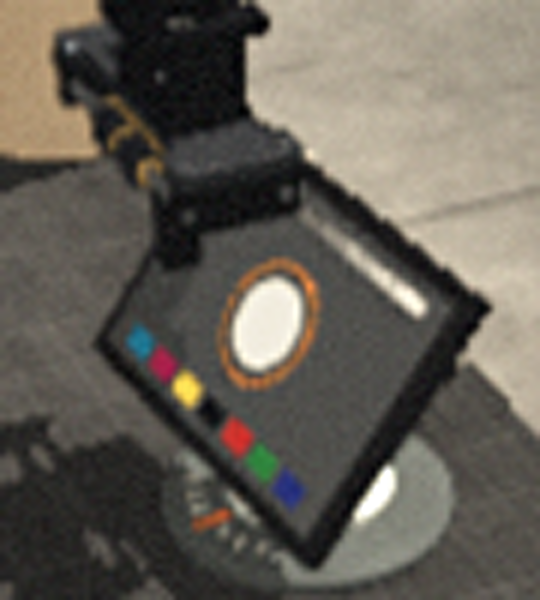

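```bash
cat > psi.py <<'E'
from h import *
import pickle
def blob(c,lo,hi,box):
    h=cv2.cvtColor(c["frame"],cv2.COLOR_RGB2HSV);m=cv2.inRange(h,lo,hi);k=np.zeros_like(m);k[box[1]:box[3],box[0]:box[2]]=1;m*=k
    n,l,st,ce=cv2.connectedComponentsWithStats((m>0).astype(np.uint8));i=1+np.argmax(st[1:,4]);return ce[i],st[i,4]
def psi(S,box=(200,125,300,225)):
    X={}
    for k,lo,hi in(("cy",(92,120,60),(106,255,255)),("bl",(108,90,40),(130,255,255)),("gr",(55,90,40),(80,255,255)),("ye",(20,110,90),(30,255,255)),("wh",(0,0,180),(180,50,255))):
        if k=="wh": continue
        p=[blob(c,lo,hi,box) for c in S];X[k],g=tri(S[0],p[0][0],S[1],p[1][0]);print(k,X[k].round(4),round(g*1e3,1),[q[1] for q in p])
    a=X["cy"]-X["bl"];b=X["ye"]-X["gr"]
    print("psi",np.arctan2(-a[0],a[1]),np.arctan2(-b[0],b[1]),"len",np.linalg.norm(a))
E
python3 - <<'E'
from psi import *
for f in("c0","c13","c15","c16"): print(f);psi(pickle.load(open(f+".pkl","rb")),(200,125,310,225))
E
```

```text
c0
cy [0.4926 0.0413 0.0953] 1.2 [np.int32(26), np.int32(25)]
bl [ 0.567  -0.1073  0.0944] 1.3 [np.int32(28), np.int32(29)]
gr [ 0.5557 -0.0811  0.0932] 1.0 [np.int32(28), np.int32(27)]
ye [ 0.5181 -0.0071  0.0942] 1.9 [np.int32(34), np.int32(34)]
psi 0.4641395285516423 0.4701463024219218 len 0.16619051354587935
c13
cy [0.518  0.0743 0.0952] 0.9 [np.int32(20), np.int32(16)]
bl [ 0.5281 -0.0911  0.0938] 0.7 [np.int32(25), np.int32(19)]
gr [ 0.5274 -0.0624  0.093 ] 1.0 [np.int32(24), np.int32(20)]
ye [0.5233 0.0214 0.093 ] 1.3 [np.int32(29), np.int32(25)]
psi 0.06110067123856404 0.0482695086164925 len 0.1657019706547206
c15
cy [0.5117 0.0695 0.0938] 2.2 [np.int32(25), np.int32(19)]
bl [ 0.5375 -0.0958  0.0938] 1.1 [np.int32(26), np.int32(23)]
gr [ 0.5323 -0.0699  0.0951] 1.5 [np.int32(25), np.int32(22)]
ye [0.5213 0.0152 0.0929] 1.0 [np.int32(28), np.int32(25)]
psi 0.1546548507517983 0.12840509004498893 len 0.1672825642693047
c16
cy [0.5151 0.0723 0.0949] 1.4 [np.int32(21), np.int32(20)]
bl [ 0.532  -0.0939  0.095 ] 1.6 [np.int32(28), np.int32(23)]
gr [ 0.5289 -0.0664  0.0957] 1.2 [np.int32(24), np.int32(21)]
ye [0.5212 0.0181 0.0937] 1.8 [np.int32(29), np.int32(22)]
psi 0.1017281691083405 0.09085290900823013 len 0.16701804273269902
```

Call:
arm_command(
  commands=[
    [[0,0,0,0,-0.03,0,0],[0,0,0,-0.03,0,-0.035,0],[0,0,0,-0.05,0,-0.03,0],[0,0,-0.1,0,0,0,0],[0,0,0,0,0.04,0,0],[0,0,0,0,0.03,0,0],[0,0,0,0,0.01,0,0],[0,0,0,0,0.01,0.001,0],[0,0,0,0,0.008,0.0025,0],[0,0,0,0,0.008,0.003,0],[0,0,0,0,0,0,0]],
  ],
)

```text
time: 19.2
ee_pos: [0.6199, 0.0108, 0.1685]
eef_rot: [0.671, 0.741, -0.001, -0.001]
ft_force: [-3.1, -0.2, 0.8]
width: 0.0002
```

```bash
python3 - <<'E'
from h import *
s=cam("scene")
crop(s,200,120,300,220,6,"s17.png")
r=read_state();print(r["time"],r["ee_pos"],r["eef_rot"],r["ft_force"])
E
```

```text
19.25 [0.62016935 0.01081561 0.16875649] [ 6.71006727e-01  7.41451201e-01 -2.18193117e-04 -2.03108403e-04] [-1.41246474 -1.01941818  0.12724212]
```

View pics/s17.png

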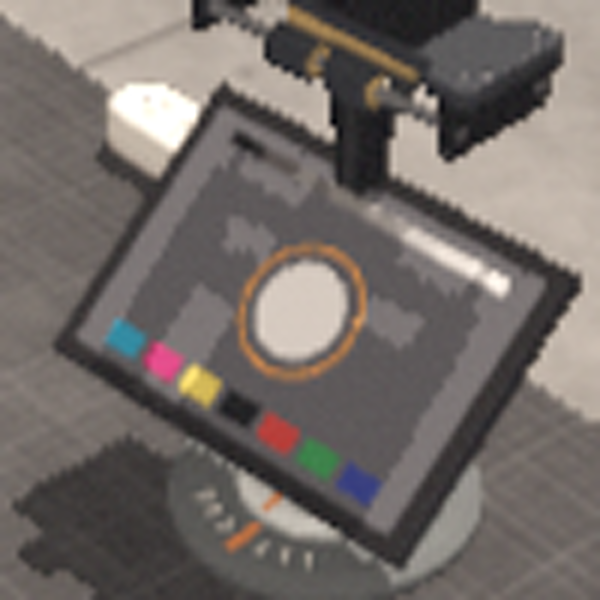

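Call:
arm_command(
  commands=[
    [[0,0,0,0,0.0077,0.0038,0],[0,0,0,0,0.0071,0.0047,0],[0,0,0,0,0.0054,0.004,0],[0,0,0,0,0,0,0]],
  ],
)

```text
time: 19.75
ee_pos: [0.6408, 0.013, 0.1565]
eef_rot: [0.671, 0.742, 0.0, 0.0]
ft_force: [-0.6, 0.2, 0.4]
width: 0.0004
```

```bash
cat > tilt.py <<'E'
from psi import *
def ringc(c,box=(200,110,310,220)):
    # white disc in the ring
    h=cv2.cvtColor(c["frame"],cv2.COLOR_RGB2HSV)
    m=cv2.inRange(h,(5,70,90),(20,255,255));k=np.zeros_like(m);k[box[1]:box[3],box[0]:box[2]]=1;m*=k
    n,l,st,ce=cv2.connectedComponentsWithStats((m>0).astype(np.uint8))
    cand=[i for i in range(1,n) if 14<st[i,2]<40 and 10<st[i,3]<40]
    i=max(cand,key=lambda i:st[i,4]);pts=np.argwhere(l==i)[:,::-1].astype(np.float32)
    return cv2.fitEllipse(cv2.convexHull(pts))[0]
E
python3 - <<'E'
from tilt import *
S=(cam("scene"),cam("side"));pickle.dump(S,open("c18.pkl","wb"))
psi(S)
for f in("c13","c18"):
  T=pickle.load(open(f+".pkl","rb"));p=[ringc(c) for c in T];print(p,tri(T[0],p[0],T[1],p[1]))
crop(S[0],200,110,300,210,6,"s18.png");crop(S[1],220,110,320,210,6,"d18.png")
r=read_state();print(r["time"],r["ee_pos"],r["ft_force"])
E
```

```text
cy [0.5101 0.0707 0.1284] 1.2 [np.int32(23), np.int32(18)]
bl [ 0.5291 -0.092   0.1252] 0.7 [np.int32(26), np.int32(24)]
gr [ 0.5249 -0.066   0.1269] 1.0 [np.int32(24), np.int32(20)]
ye [0.5175 0.0171 0.1261] 1.7 [np.int32(29), np.int32(25)]
psi 0.11623810937378037 0.08890765015121255 len 0.16386182762584697
[(248.2723846435547, 173.39012145996094), (237.90771484375, 125.99365234375)] (array([ 0.35006362, -0.27204089,  0.44434853]), np.float64(0.07307926564379301))
[(251.66018676757812, 169.17794799804688), (208.38755798339844, 167.60218811035156)] (array([ 0.2988547 , -0.3098879 ,  0.43381733]), np.float64(0.04542784024264798))
19.85 [0.64105971 0.01322688 0.15675786] [-0.34337404  0.40738417 -0.61395936]
```

View pics/s18.png

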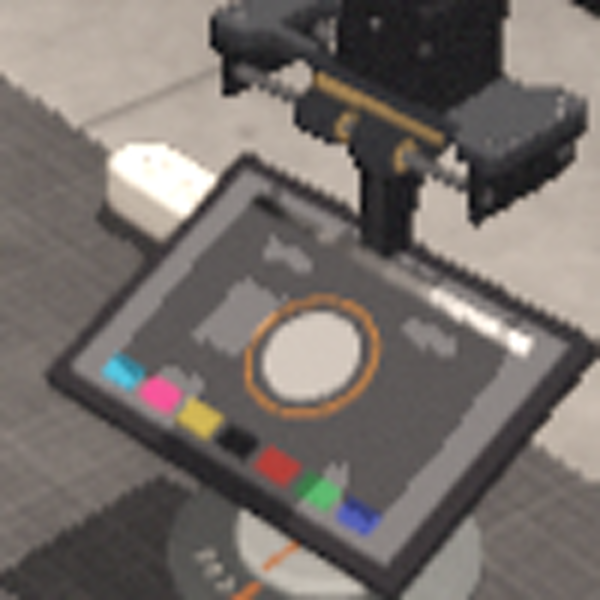

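View pics/d18.png

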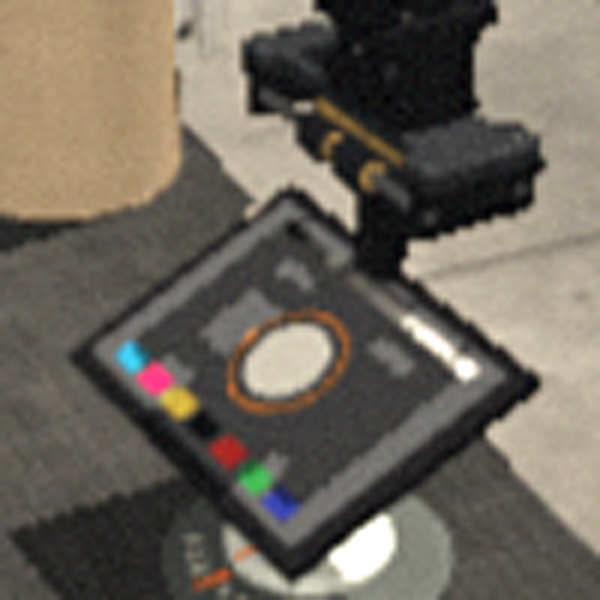

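```bash
cat >> m.py <<'E'
def rep(X):
    uy=X["BL"]-X["BR"]+X["TL"]-X["TR"];ux=X["TR"]-X["BR"]+X["TL"]-X["BL"]
    n=np.cross(ux,uy);n/=np.linalg.norm(n)
    print("psi",np.arctan2(-uy[0],uy[1]),"tilt L",[np.arctan2((X[a]-X[b])[2],np.hypot(*(X[a]-X[b])[:2])).round(3) for a,b in(("TL","BL"),("TR","BR"))],"n",n,np.arccos(n[2]))
E
python3 - <<'E'
from m import *
rep(pose(dict(TL=(248,155),TR=(595,350),BR=(400,597),BL=(50,377),ring=(313,356)),dict(TL=(292,190),TR=(538,382),BR=(295,578),BL=(75,355),ring=(290,360)),6,(200,110),6,(220,110)))
E
```

```text
TL [0.6371 0.1219 0.1831] 0.3
TR [ 0.6678 -0.1139  0.1747] 3.6
BR [ 0.5144 -0.1392  0.1131] 1.2
BL [0.4882 0.1069 0.1141] 2.0
ring [ 0.5751 -0.0048  0.1514] 2.3
psi 0.11755705010990565 tilt L [np.float64(0.432), np.float64(0.377)] n [-0.38858219 -0.06374901  0.91920615] 0.4047366032049948
```

```bash
cat > pnp.py <<'E'
from h import *
def pnp(c,px,k,o):
    obj=np.array([[.086,.125,0],[.086,-.125,0],[-.086,-.125,0],[-.086,.125,0]])
    im=np.array([((p[0]+.5)/k-.5+o[0],(p[1]+.5)/k-.5+o[1]) for p in px])
    K=np.array([[c["f"],0,c["cx"]],[0,c["f"],c["cy"]],[0,0,1]])
    ok,rv,tv=cv2.solvePnP(obj,im,K,None)
    R=np.array(c["R"]).T@cv2.Rodrigues(rv)[0];t=np.array(c["R"]).T@(tv.ravel()-np.array(c["t"]))
    e=cv2.projectPoints(obj,rv,tv,K,None)[0].reshape(-1,2)-im
    print("ring",t.round(4),"n",R[:,2].round(3),"tilt",np.arccos(R[2,2]).round(4),"psi",np.arctan2(-R[0,1],R[1,1]).round(4),"err",np.abs(e).max().round(2))
E
python3 - <<'E'
from pnp import *
import pickle
for f,a,b,oa,ob in(("c13",[(210,85),(552,292),(398,580),(75,352)],[(248,110),(478,310),(303,565),(102,340)],(200,120),(220,120)),("c18",[(248,155),(595,350),(400,597),(50,377)],[(292,190),(538,382),(295,578),(75,355)],(200,110),(220,110))):
  s,d=pickle.load(open(f+".pkl","rb"));print(f);pnp(s,a,6,oa);pnp(d,b,6,ob)
E
```

```text
c13
ring [0.6032 0.0366 0.0928] n [-0.793 -0.105  0.6  ] tilt 0.9274 psi 0.0943 err 0.15
ring [0.5866 0.0386 0.1063] n [-0.787 -0.082  0.612] tilt 0.9123 psi 0.0851 err 0.07
c18
ring [0.6118 0.0329 0.1048] n [-0.409 -0.103  0.907] tilt 0.435 psi 0.14 err 0.41
ring [0.5966 0.0341 0.1182] n [-0.407 -0.074  0.91 ] tilt 0.4265 psi 0.1247 err 0.23
```

Call:
arm_command(
  commands=[
    [[0,0,0,0,0.0024,0.0021,0],[0,0,0,0,0.0024,0.0021,0],[0,0,0,0,0,0,0],[0,0,0,0,0,-0.05,0],[0,0,0,0,0,-0.05,0],[0,0,0,0,0,-0.01,0]],
  ],
)

```text
time: 20.7
ee_pos: [0.6474, 0.0136, 0.2658]
eef_rot: [0.671, 0.742, 0.002, 0.002]
ft_force: [0.8, 0.6, -0.7]
width: 0.0006
```

```bash
python3 - <<'E'
from psi import *
S=(cam("scene"),cam("side"));pickle.dump(S,open("c19.pkl","wb"))
psi(S)
crop(S[0],200,120,305,220,6,"s19.png");crop(S[1],225,125,315,215,6,"d19.png")
r=read_state();print(r["time"],r["ee_pos"],r["ft_force"])
E
```

```text
cy [0.5128 0.0743 0.1302] 1.6 [np.int32(23), np.int32(19)]
bl [ 0.5282 -0.0939  0.1318] 1.5 [np.int32(27), np.int32(21)]
gr [ 0.5269 -0.0646  0.1305] 1.3 [np.int32(23), np.int32(21)]
ye [0.5168 0.016  0.1322] 1.3 [np.int32(27), np.int32(26)]
psi 0.0914420348664224 0.1247703765674817 len 0.168912095376413
20.8 [0.64632998 0.01379744 0.26291482] [ 0.24468211 -0.22865956  0.2497044 ]
```

View pics/s19.png

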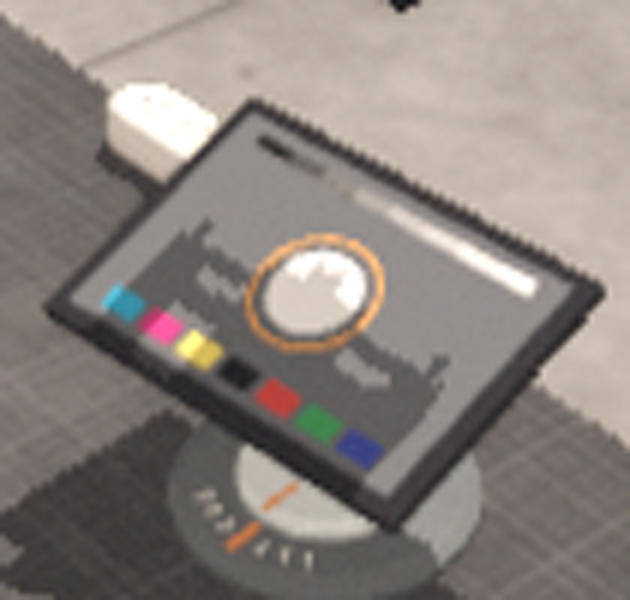

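View pics/d19.png

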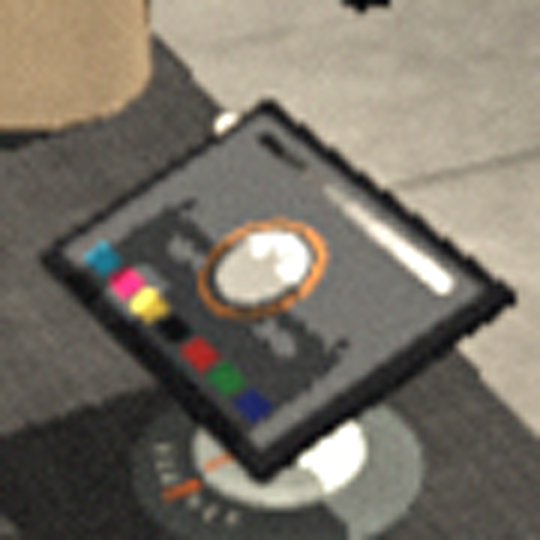

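```bash
python3 - <<'E'
from psi import *
S=pickle.load(open("c19.pkl","rb"))
for c,o,n in((S[0],(205,133),"s"),(S[1],(229,139),"d")):
    im=cv2.resize(c["frame"][o[1]:o[1]+78,o[0]:o[0]+100,::-1],None,fx=8,fy=7.6,interpolation=cv2.INTER_CUBIC) if 0 else cv2.resize(c["frame"][o[1]:o[1]+75,o[0]:o[0]+100,::-1],None,fx=8,fy=8,interpolation=cv2.INTER_CUBIC)
    cv2.imwrite(f"pics/z19{n}.png",np.clip(im.astype(float)*(1.4 if n=="s" else 2),0,255).astype(np.uint8))
E
```

```text
(no output)
```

View pics/z19s.png

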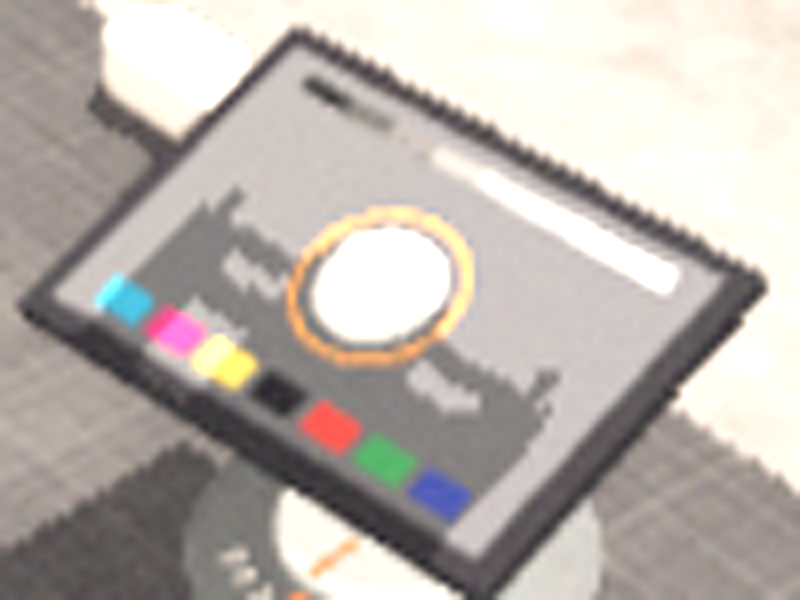

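View pics/z19d.png

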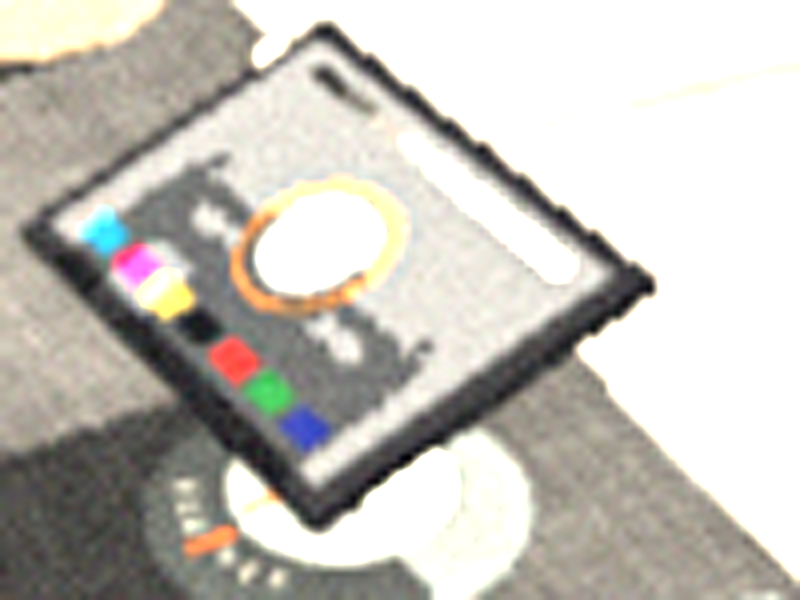

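```bash
sed -i 's/def pnp(c,px,k,o):/def pnp(c,px,k,o,hx=.074,hy=.113):/; s/obj=np.array.*/obj=np.array([[hx,hy,0],[hx,-hy,0],[-hx,-hy,0],[-hx,hy,0]])/' pnp.py
python3 - <<'E'
from pnp import *
from m import pose,rep
import pickle
s,d=pickle.load(open("c19.pkl","rb"))
A=[(295,50),(725,272),(473,560),(52,295)];B=[(320,48),(622,275),(308,490),(52,220)]
pnp(s,A,8,(205,133));pnp(d,B,8,(229,139))
k=["TL","TR","BR","BL"]
X=pose({**dict(zip(k,A)),"ring":(382,286)},{**dict(zip(k,B)),"ring":(322,247)},8,(205,133),8,(229,139));rep(X)
print([np.linalg.norm(X[a]-X[b]).round(4) for a,b in(("TL","TR"),("BL","BR"),("TL","BL"),("TR","BR"))])
g=lambda p,o:((p[0]+.5)/8-.5+o[0],(p[1]+.5)/8-.5+o[1])
for z in(.023,.025,.027):
  r=[]
  for p in((315,577),(355,543)):
    a=onz(s,g(p,(205,133)),z)[:2]-[.592,-.0006];r+=[np.arctan2(-a[1],-a[0]).round(3)]
  for p in((250,508),(278,494)):
    a=onz(d,g(p,(229,139)),z)[:2]-[.592,.003];r+=[np.arctan2(-a[1],-a[0]).round(3)]
  print(z,r)
E
```

```text
ring [ 0.5741 -0.0061  0.1533] n [-0.362 -0.015  0.932] tilt 0.3705 psi 0.0919 err 0.38
ring [ 0.5712 -0.0171  0.1602] n [-0.332 -0.011  0.943] tilt 0.3388 psi 0.0863 err 0.55
TL [0.6374 0.1196 0.1709] 0.5
TR [ 0.6666 -0.0998  0.17  ] 0.1
BR [ 0.5148 -0.1267  0.1288] 0.0
BL [0.4979 0.1022 0.1248] 3.2
ring [ 0.58   -0.0017  0.1492] 1.7
psi 0.10237540744952511 tilt L [np.float64(0.317), np.float64(0.261)] n [-0.28392585 -0.02230099  0.95858687] 0.2887981127821994
[np.float64(0.2213), np.float64(0.2295), np.float64(0.1479), np.float64(0.1596)]
0.023 [np.float64(0.14), np.float64(0.071), np.float64(0.092), np.float64(0.005)]
0.025 [np.float64(0.168), np.float64(0.132), np.float64(0.141), np.float64(0.082)]
0.027 [np.float64(0.194), np.float64(0.185), np.float64(0.186), np.float64(0.152)]
```

```bash
python3 - <<'E'
from h import *
import pickle
w=cam("wrist");pickle.dump(w,open("w20.pkl","wb"));crop(w,0,0,512,384,1.5,"w20.png");print((-np.array(w["R"]).T@np.array(w["t"])).round(4))
E
```

```text
[0.5807 0.0066 0.448 ]
```

View pics/w20.png

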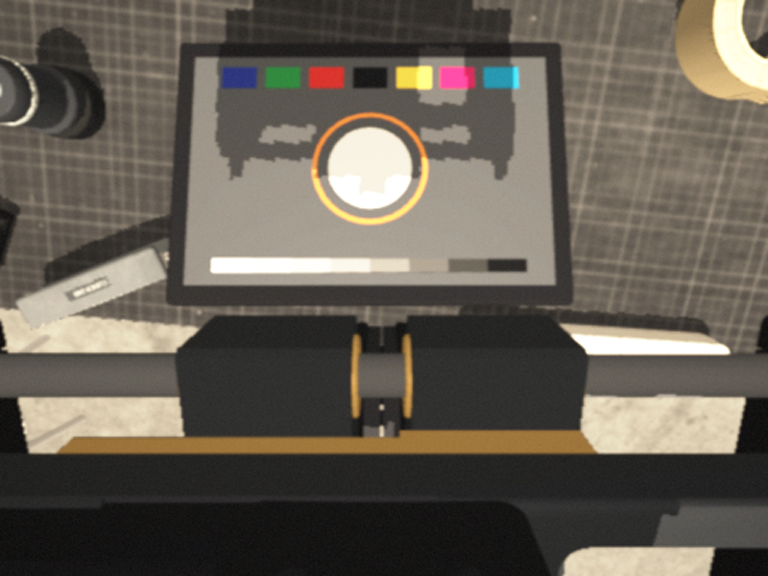

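```bash
python3 - <<'E'
from pnp import *
import pickle
w=pickle.load(open("w20.pkl","rb"))
g=cv2.cvtColor(w["frame"],cv2.COLOR_RGB2GRAY).astype(np.float32)
# subpixel outer border / grey border lines: scan profiles
def prof_x(row,x0,x1): return g[row,x0:x1]
def fitline(pts,vert):
    pts=np.array(pts);
    a,b=(pts[:,1],pts[:,0]) if vert else (pts[:,0],pts[:,1])
    p=np.polyfit(a,b,1);r=b-np.polyval(p,a);k=abs(r)<1.0;p=np.polyfit(a[k],b[k],1);print("line",p,np.std((b-np.polyval(p,a))[k]),k.sum());return p
def edge(v):
    dv=np.gradient(v);i=np.argmax(dv);
    if 0<i<len(v)-1:
        a,b,c=dv[i-1],dv[i],dv[i+1];den=a-2*b+c
        return i+(0.5*(a-c)/den if abs(den)>1e-6 else 0)
    return i
# grey picture edges: dark border -> grey interior
L=[(118+edge(g[r,118:136]),r) for r in range(48,180,3)]
Rr=[(378-edge(g[r,378:358:-1]),r) for r in range(48,180,3)]
T=[(c,30+edge(g[30:44,c])) for c in range(135,360,4)]
B=[(c,200-edge(g[200:180:-1,c])) for c in range(135,360,4)]
l=fitline(L,1);r=fitline(Rr,1);t=fitline(T,0);b=fitline(B,0)
def X(v,h):
    y=0
    for _ in range(20): x=np.polyval(v,y);y=np.polyval(h,x)
    return (x,y)
TL,TR,BR,BL=X(r,b),X(l,b),X(l,t),X(r,t)
print(TL,TR,BR,BL)
f=lambda p:(p[0],p[1])
pnp(w,[TL,TR,BR,BL],1,(0,0))
E
```

```text
line [-5.21141127e-02  1.31593290e+02] 0.08722928619909742 44
line [4.62602668e-02 3.61309787e+02] 0.07780519183565111 44
line [-2.29034865e-04  3.77513795e+01] 0.09497182950141879 57
line [4.90258364e-02 1.74375954e+02] 0.5595223924078787 11
(np.float64(370.2160959365394), np.float64(192.52610765820947)) (np.float64(122.19364468345427), np.float64(180.36659953170692)) (np.float64(129.62745756328036), np.float64(37.72169030743705)) (np.float64(363.0523290975213), np.float64(37.66822787349523))
ring [ 0.5776 -0.002   0.1471] n [-0.365 -0.064  0.929] tilt 0.3796 psi 0.0871 err 4.14
```

```bash
cat > wp.py <<'E'
from pnp import *
def fitline(pts,vert):
    pts=np.array(pts);a,b=(pts[:,1],pts[:,0]) if vert else (pts[:,0],pts[:,1])
    p=np.polyfit(a,b,1)
    for _ in range(3):
        r=b-np.polyval(p,a);k=abs(r)<max(.3,1.5*np.median(abs(r)));p=np.polyfit(a[k],b[k],1)
    print("line",p.round(3),np.std((b-np.polyval(p,a))[k]).round(3),k.sum());return p
def edge(v):
    dv=np.gradient(v);i=np.argmax(dv)
    if 0<i<len(v)-1:
        a,b,c=dv[i-1],dv[i],dv[i+1];return i+.5*(a-c)/(a-2*b+c)
    return i
def X(v,h):
    y=0
    for _ in range(20): x=np.polyval(v,y);y=np.polyval(h,x)
    return (x,y)
E
python3 - <<'E'
from wp import *
import pickle
w=pickle.load(open("w20.pkl","rb"))
g=cv2.cvtColor(w["frame"],cv2.COLOR_RGB2GRAY).astype(np.float32)
L=[(118+edge(g[r,118:136]),r) for r in range(48,180,3)]
Rr=[(378-edge(g[r,378:358:-1]),r) for r in range(48,180,3)]
T=[(c,30+edge(g[30:44,c])) for c in range(135,360,4)]
B=[(c,198-edge(g[198:185:-1,c])) for c in range(135,360,4)]
l=fitline(L,1);r=fitline(Rr,1);t=fitline(T,0);b=fitline(B,0)
pts=[X(r,b),X(l,b),X(l,t),X(r,t)];print(np.round(pts,2))
pnp(w,pts,1,(0,0))
for hx,hy in((.0745,.113),(.074,.1135)):pnp(w,pts,1,(0,0),hx,hy)
E
```

```text
line [-5.20000e-02  1.31593e+02] 0.087 44
line [4.6000e-02 3.6131e+02] 0.078 44
line [-0.    37.751] 0.095 57
line [ -0.    189.849] 0.034 57
[[370.09 189.72]
 [121.7  189.81]
 [129.63  37.72]
 [363.05  37.67]]
ring [ 0.5793 -0.0008  0.1487] n [-0.351 -0.036  0.936] tilt 0.3603 psi 0.1012 err 0.12
ring [ 0.5792 -0.0008  0.1483] n [-0.357 -0.036  0.933] tilt 0.3668 psi 0.1012 err 0.25
ring [ 0.5794 -0.0008  0.1477] n [-0.347 -0.036  0.937] tilt 0.356 psi 0.1012 err 0.36
```

Call:
arm_command(
  commands=[
    [[0,0,0,-0.0483,-0.0293,0,100],[0,0,0,-0.0483,-0.0293,0,100],[0,0,0,-0.0483,-0.0293,0,100],[0,0,0,-0.0483,-0.0293,0,100],[0,0,0,-0.0483,-0.0293,0,100],[0,0,0,-0.0483,-0.0293,0,100],[0,0,0,0,0,0,100],[0,0,0,0,0,0,100]],
  ],
)

```text
time: 21.95
ee_pos: [0.4996, -0.2915, 0.261]
eef_rot: [0.671, 0.742, -0.0, -0.001]
ft_force: [0.0, 0.1, 0.7]
width: 0.0727
```

```bash
python3 - <<'E'
from h import *
import pickle
w=cam("wrist");pickle.dump(w,open("w21.pkl","wb"));crop(w,0,0,512,384,1.5,"w21.png");print((-np.array(w["R"]).T@np.array(w["t"])).round(4))
r=read_state();print(r["time"],r["ee_pos"],r["eef_rot"],r["ft_force"],r["joint_positions"],r["width"])
E
```

```text
[ 0.435  -0.299   0.4484]
22.0 [ 0.50013206 -0.2908415   0.26114074] [ 6.70200858e-01  7.42179398e-01 -3.10771751e-05 -7.42256941e-04] [1.28208617 0.79059126 0.10030565] [-0.13086449  0.22895251  0.69649423  1.51859529 -0.14742876  1.44891325
  2.24355281] 0.07634044809289636
```

View pics/w21.png

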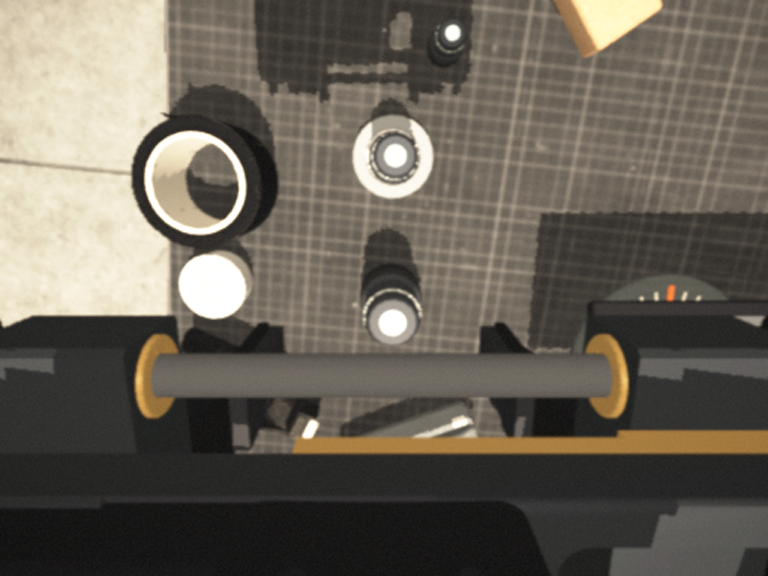

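```bash
python3 - <<'E'
from h import *
import pickle
w=pickle.load(open("w21.pkl","rb"));g=cv2.cvtColor(w["frame"],cv2.COLOR_RGB2GRAY)
n,l,st,ce=cv2.connectedComponentsWithStats((g>170).astype(np.uint8))
for i in range(1,n):
    if 225<ce[i][0]<300 and 65<ce[i][1]<145 and st[i,4]>20: print(st[i],ce[i])
b=lambda a:((a[0]+.5)/1.5-.5,(a[1]+.5)/1.5-.5)
print("dock",onz(w,b((393,156)),.012),onz(w,b((353,156)),.012),onz(w,b((433,156)),.012),onz(w,b((393,115)),.012),onz(w,b((393,198)),.012))
print("top",onz(w,b((395,155)),.079))
print("big top",onz(w,b((392,323)),.12),onz(w,b((392,323)),.1))
E
```

```text
[ 235   80   54   53 1199] [260.89574646 108.19099249]
[255  95  17  17 218] [263.21100917 103.38990826]
dock [ 0.42097814 -0.28899677  0.012     ] [ 0.42463278 -0.32510182  0.012     ] [ 0.41732243 -0.25288119  0.012     ] [ 0.38603041 -0.29274555  0.012     ] [ 0.4582837  -0.28499508  0.012     ]
top [ 0.42224387 -0.28908957  0.079     ]
big top [ 0.54369949 -0.27943894  0.12      ] [ 0.55031817 -0.2782454   0.1       ]
```

Call:
arm_command(
  commands=[
    [[0,0,0,0.0045,-0.0393,0,100],[0,0,0,0.0045,-0.0393,0,100],[0,0,0,0,0,0.05,100],[0,0,0,0,0,0.05,100],[0,0,0,0,0,0.05,100],[0,0,0,0,0,0,100]],
  ],
)

```text
time: 22.75
ee_pos: [0.419, -0.2888, 0.1093]
eef_rot: [0.67, 0.742, -0.001, -0.003]
ft_force: [0.4, -0.1, 1.3]
width: 0.087
```

```bash
python3 - <<'E'
from h import *
s=cam("scene");d=cam("side")
crop(s,215,190,345,300,5,"s22.png");crop(d,200,200,320,300,5,"d22.png")
r=read_state();print(r["time"],r["ee_pos"],r["eef_rot"],r["ft_force"],r["joint_positions"],r["width"])
E
```

```text
22.85 [ 0.42141842 -0.29083767  0.11331615] [ 6.70345954e-01  7.42048684e-01 -8.82682315e-05  2.11277746e-04] [-0.03681692 -0.32769401  0.91679282] [-0.13204432  0.16693978  0.71320547  1.89596681 -0.12072936  1.1213458
  2.29910265] 0.08715890599168541
```

View pics/s22.png

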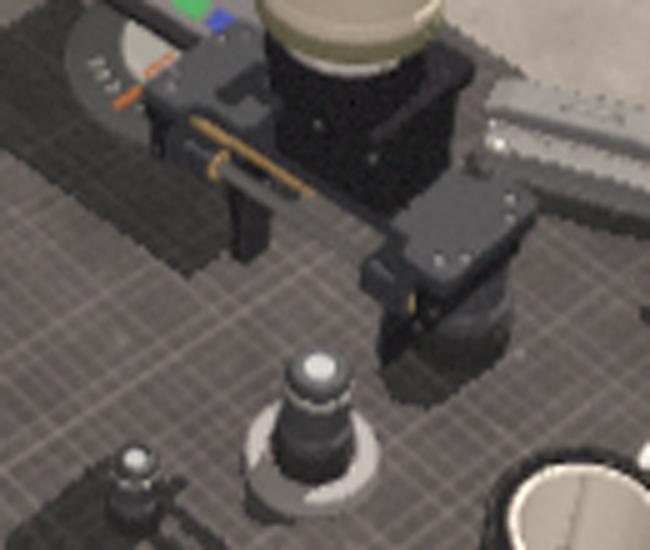

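View pics/d22.png

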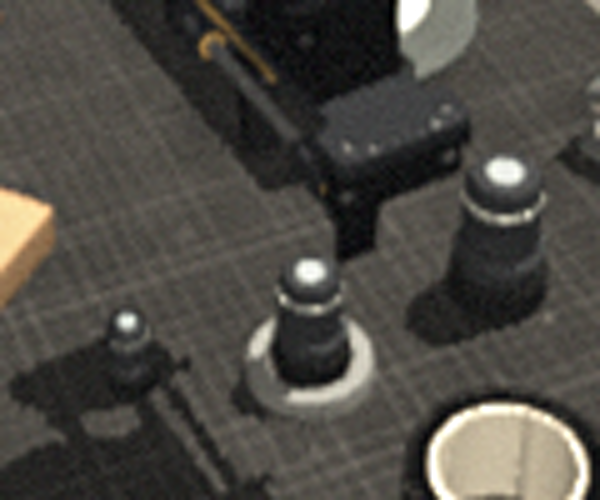

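Call:
arm_command(
  commands=[
    [[0,0,0,0,0,0.04,100],[0,0,0,0,0,0.035,100],[0,0,0,0,0,0.015,100],[0,0,0,0,0,0.0088,100],[0,0,0,0,0,0,100]],
  ],
)

```text
time: 23.48
ee_pos: [0.4212, -0.2914, 0.0141]
eef_rot: [0.671, 0.742, 0.0, 0.0]
ft_force: [0.7, 0.8, -0.3]
width: 0.0866
```

```bash
python3 - <<'E'
from h import *
s=cam("scene");d=cam("side")
crop(s,215,190,345,300,5,"s23.png");crop(d,200,200,320,300,5,"d23.png")
r=read_state();print(r["time"],r["ee_pos"],r["eef_rot"],r["ft_force"],r["width"])
E
```

```text
23.575 [ 0.42137977 -0.29150519  0.01441233] [6.70789992e-01 7.41646880e-01 3.75883726e-04 7.42405945e-04] [ 0.63446026 -0.05017679 -0.06477324] 0.08713137894103365
```

View pics/s23.png

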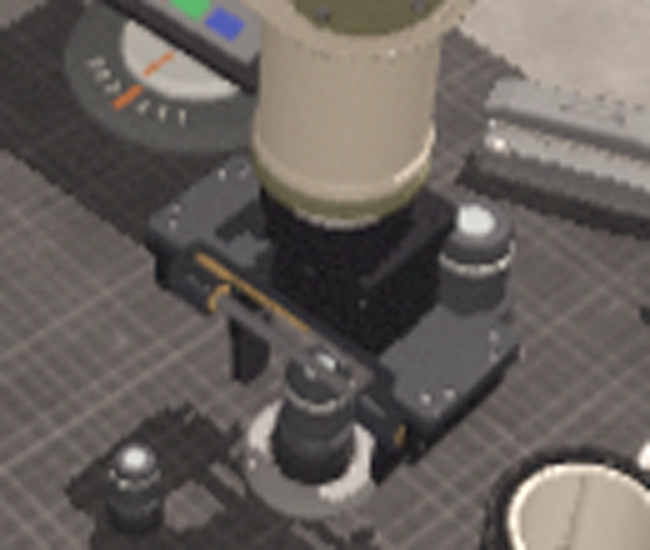

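View pics/d23.png

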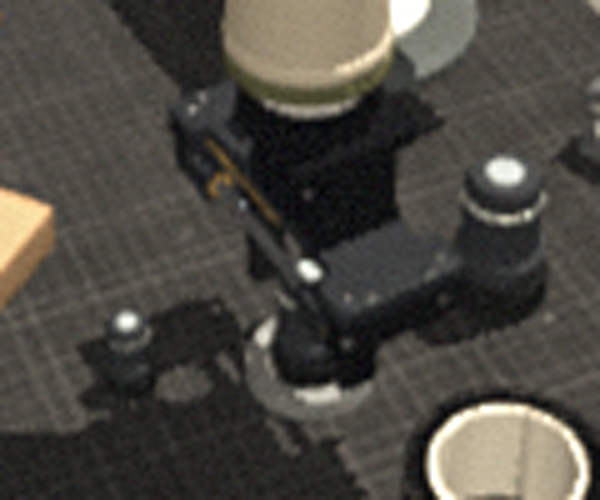

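Call:
arm_command(
  commands=[
    [[0,0,0,0,0,0,30],[0,0,0,0,0,0,30],[0,0,0,0,0,0,30],[0,0,0,0,0,0,30],[0,0,0,0,0,0,30]],
  ],
  newtons=25,
)

```text
time: 24.2
ee_pos: [0.4205, -0.2911, 0.0133]
eef_rot: [0.671, 0.742, 0.0, -0.0]
ft_force: [-0.2, -0.5, 0.2]
width: 0.0451
```

Call:
arm_command(
  commands=[
    [[0,0,0,0,0,0,20],[0,0,0,0,0,0,20],[0,0,0,0,0,0,20],[0,0,0,0,0,0,20]],
  ],
  newtons=25,
)

```text
time: 24.7
ee_pos: [0.4205, -0.2911, 0.0133]
eef_rot: [0.671, 0.742, 0.0, -0.0]
ft_force: [-0.1, 0.4, -0.2]
width: 0.0358
```

Call:
arm_command(
  commands=[
    [[0,0,0,0,0,-0.01,20],[0,0,0,0,0,-0.03,20],[0,0,0,0,0,-0.05,20],[0,0,0,0,0,-0.05,20],[0,0,0,0,0,-0.05,20],[0,0,0,0,0,-0.056,20],[0,0,0,0.0455,0.029,0,20],[0,0,0,0.0455,0.029,0,20],[0,0,0,0.0455,0.029,0,20],[0,0,0,0.0455,0.029,0,20],[0,0,0,0.0455,0.029,0,20],[0,0,0,0.0455,0.029,0,20],[-0.12,0,0,0,0,0,20],[-0.12,0,0,0,0,0,20],[-0.12,0,0,0,0,0,20],[0,0,0,0,0,0,20],[0,0,0,0,0,0,20]],
  ],
)

```text
time: 26.82
ee_pos: [0.5668, -0.0021, 0.2603]
eef_rot: [0.66, 0.73, 0.133, 0.12]
ft_force: [1.0, 0.3, -0.6]
width: 0.0358
```

```bash
python3 - <<'E'
from h import *
from scipy.spatial.transform import Rotation as Ro
import pickle
s=cam("scene");d=cam("side");w=cam("wrist");pickle.dump((s,d,w),open("c24.pkl","wb"))
crop(s,195,100,305,200,6,"s24.png");crop(d,215,100,325,200,6,"d24.png");crop(w,0,0,512,384,1.5,"w24.png")
r=read_state();print(r["time"],r["ee_pos"],r["eef_rot"],r["ft_force"],r["width"]);print(Ro.from_quat(r["eef_rot"]).as_matrix().round(4))
E
```

```text
26.975 [ 0.5671241  -0.00211301  0.25963232] [0.66003866 0.72969123 0.13223411 0.12005755] [ 0.15076927 -0.53815674 -1.78717895] 0.035721772696454254
[[-9.990e-02  9.315e-01  3.498e-01]
 [ 9.950e-01  9.370e-02  3.450e-02]
 [-7.000e-04  3.515e-01 -9.362e-01]]
```

View pics/s24.png

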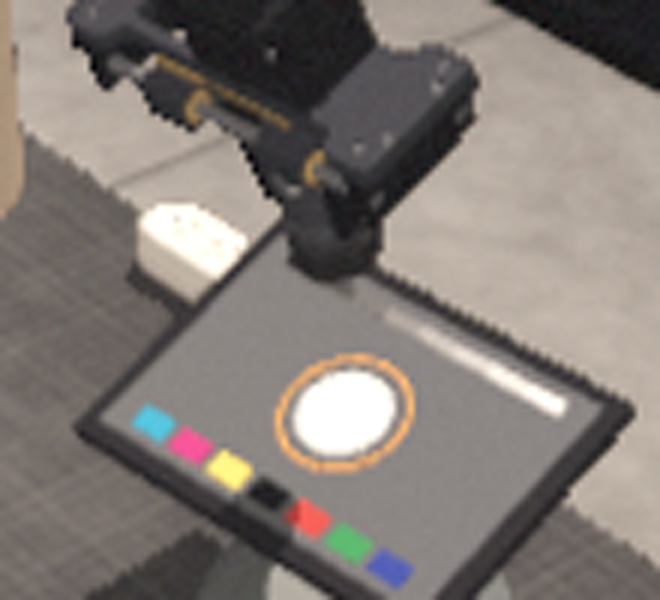

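View pics/d24.png

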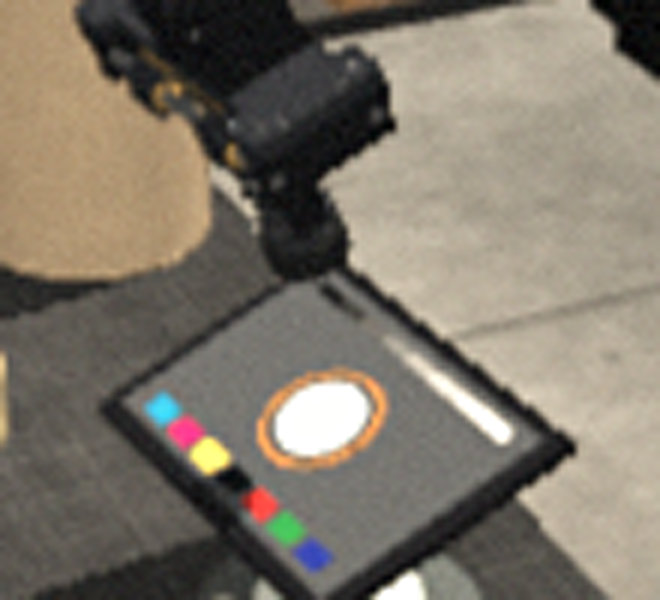

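View pics/w24.png

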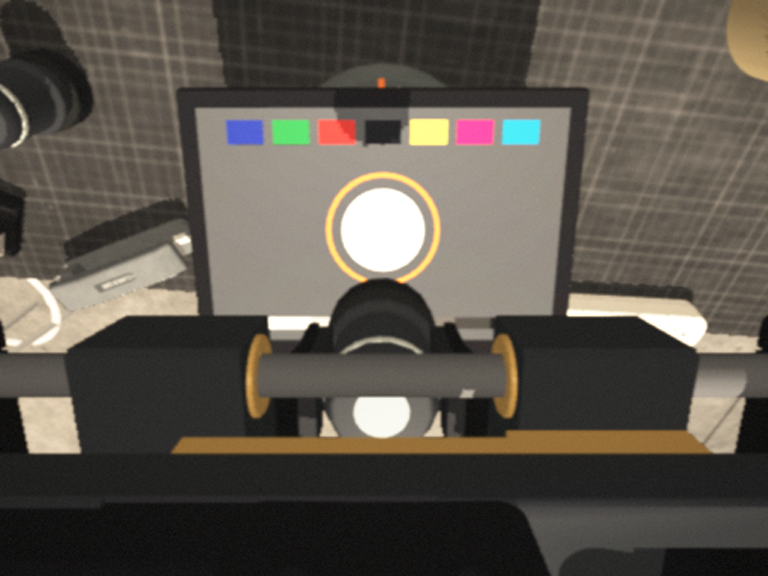

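```bash
python3 - <<'E'
from h import *
from scipy.spatial.transform import Rotation as Ro
import pickle
s,d,w=pickle.load(open("c24.pkl","rb"))
p=np.array([.5670,-.0021,.2600]);R=Ro.from_quat([.66004,.72969,.13223,.12006]).as_matrix()
b=lambda a:((a[0]+.5)/1.5-.5,(a[1]+.5)/1.5-.5)
for off in(.0078,.0403,-.0247):
  c=p+off*R[:,2]
  print(off,c.round(4),"wrist rim low",(proj(w,c-.023*R[:,1])+.5)*1.5,"rim18",(proj(w,c-.018*R[:,2]-.023*R[:,1])+.5)*1.5,"scene c",(proj(s,c)-[195,100]+.5)*6,"rim",[((proj(s,c+.023*v)-[195,100]+.5)*6).round() for v in(R[:,0],-R[:,0],R[:,1],-R[:,1])],"side",[((proj(d,c+.023*v)-[215,100]+.5)*6).round() for v in(R[:,0],-R[:,0],R[:,1],-R[:,1])])
n=-R[:,2]
# ring by wrist ray on the known glass plane
A=np.array([.5915,.0004,.115])
o,dd=ray(w,b((383,228)));t=((A+.035*n-o)@n)/(dd@n);print("ring",o+t*dd)
print("sides",[onz(w,b(q),.148) for q in((383,172),(383,286),(325,228),(441,228))])
E
```

```text
0.0078 [ 0.5697 -0.0018  0.2527] wrist rim low [383.2856116  271.73930937] rim18 [383.47670055 281.46788144] scene c [335.34570779 250.05390487] rim [array([301., 232.]), array([370., 269.]), array([366., 219.]), array([305., 282.])] side [array([287., 243.]), array([332., 279.]), array([344., 237.]), array([274., 284.])]
0.0403 [ 0.5811 -0.0007  0.2223] wrist rim low [383.01387311 257.90477045] rim18 [383.15444405 265.06140908] scene c [350.23667609 292.28665355] rim [array([317., 274.]), array([384., 311.]), array([380., 261.]), array([320., 323.])] side [array([305., 287.]), array([350., 324.]), array([361., 282.]), array([293., 329.])]
-0.0247 [ 0.5584 -0.003   0.2831] wrist rim low [383.659592   290.77910885] rim18 [383.93430909 304.765292  ] scene c [319.81941688 206.01929754] rim [array([285., 188.]), array([355., 225.]), array([351., 174.]), array([288., 238.])] side [array([268., 196.]), array([313., 232.]), array([326., 190.]), array([255., 238.])]
ring [ 5.77965049e-01 -5.17487367e-04  1.47294619e-01]
sides [array([ 0.54068307, -0.00436091,  0.148     ]), array([0.62229964, 0.00404791, 0.148     ]), array([ 0.58130806, -0.03734601,  0.148     ]), array([0.57389187, 0.03623337, 0.148     ])]
```

Call:
arm_command(
  commands=[
    [[0,0,0,0,-0.0095,0.03,20],[0,0,0,0,-0.0095,0.03,20],[0,0,0,0,-0.0094,0.029,20],[0,0,0,0,0,0,20],[0,0,0,0,0,0,20]],
  ],
)

```text
time: 27.6
ee_pos: [0.572, -0.0017, 0.1673]
eef_rot: [0.66, 0.73, 0.133, 0.121]
ft_force: [0.4, 0.2, -0.3]
width: 0.0356
```

```bash
python3 - <<'E'
from h import *
from scipy.spatial.transform import Rotation as Ro
import pickle
s=cam("scene");d=cam("side");w=cam("wrist");pickle.dump((s,d,w),open("c25.pkl","wb"))
crop(s,215,135,295,195,8,"s25.png");crop(d,230,135,310,195,8,"d25.png");crop(w,100,0,420,240,2.4,"w25.png")
r=read_state();print(r["time"],r["ee_pos"],r["eef_rot"],r["ft_force"],r["width"]);print(Ro.from_quat(r["eef_rot"]).as_matrix().round(4))
E
```

```text
27.75 [ 0.57200641 -0.00149655  0.16757092] [0.65984048 0.729525   0.13359562 0.12064841] [ 0.68587427  0.41064918 -1.61548441] 0.03556116320029261
[[-1.001e-01  9.305e-01  3.523e-01]
 [ 9.950e-01  9.350e-02  3.570e-02]
 [ 3.000e-04  3.541e-01 -9.352e-01]]
```

View pics/s25.png

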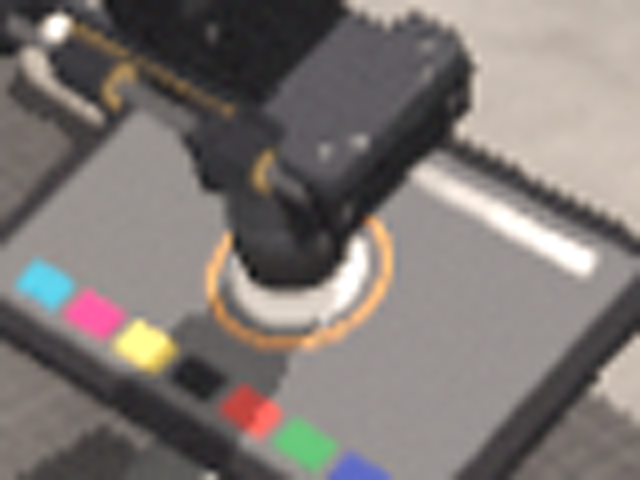

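View pics/d25.png

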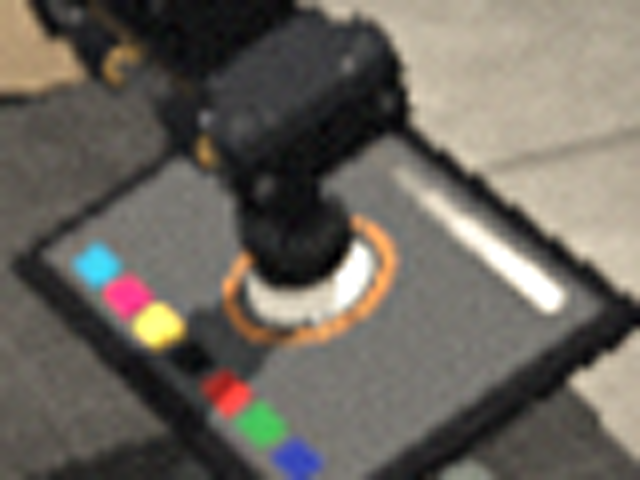

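View pics/w25.png

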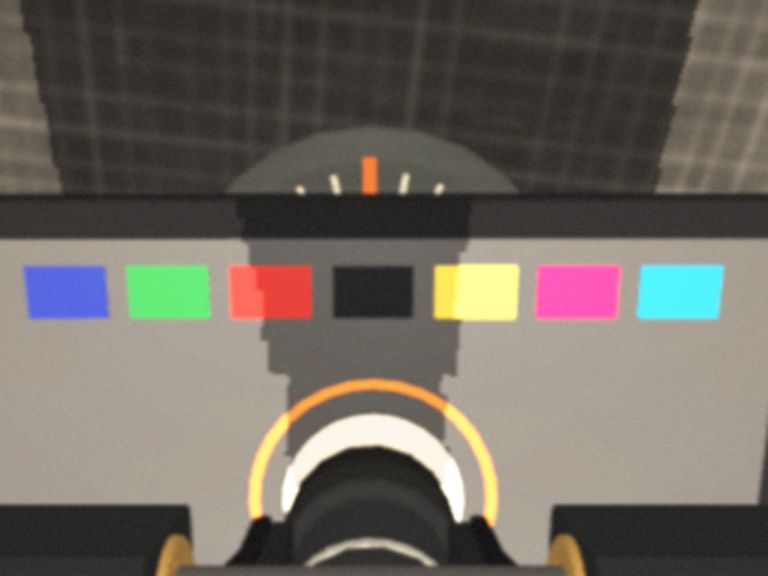

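```bash
python3 - <<'E'
from h import *
from scipy.spatial.transform import Rotation as Ro
import pickle
s,d,w=pickle.load(open("c25.pkl","rb"))
p=np.array([.5720,-.0015,.1675]);R=Ro.from_quat([.65984,.72952,.1334,.1206]).as_matrix()
f=lambda c,X,o,k:((proj(c,X)-o+.5)*k).round(1)
Rg=np.array([.5785,-.0006,.148]);y=R[:,1];z=R[:,2];x=R[:,0]
print("white front",f(w,Rg-.026*y,[100,0],2.4),"ring inner",f(w,Rg-.0335*y,[100,0],2.4),"L/R",f(w,Rg+.0335*x,[100,0],2.4),f(w,Rg-.0335*x,[100,0],2.4))
for dy in(-.003,0,.003):
 for off in(.0038,.0078): print(dy,off,"hood rim",f(w,p+off*z+dy*y-.023*y,[100,0],2.4),f(s,p+off*z+dy*y-.023*y,[215,135],8),f(d,p+off*z+dy*y-.023*y,[230,135],8))
g=lambda q:((q[0]+.5)/2.4-.5+100,(q[1]+.5)/2.4-.5)
for q in((370,158),(370,192)): 
  a=onz(w,g(q),.013)[:2];print(a, np.arctan2(-(a-[.5915,.0004])[1],-(a-[.5915,.0004])[0]))
E
```

```text
white front [374.1 411.8] ring inner [374.2 385.6] L/R [488.4 499.2] [259.6 499.2]
-0.003 0.0038 hood rim [373.5 426.2] [245.9 290.6] [248.7 289.5]
-0.003 0.0078 hood rim [373.5 423.2] [248.4 296.8] [251.7 296.1]
0 0.0038 hood rim [373.5 437.4] [251.  285.2] [254.5 285.4]
0 0.0078 hood rim [373.5 434.2] [253.5 291.4] [257.5 292.1]
0.003 0.0038 hood rim [373.5 448.5] [256.1 279.8] [260.3 281.4]
0.003 0.0078 hood rim [373.5 445.1] [258.6 286. ] [263.3 288.1]
[ 0.51453421 -0.00802478] 0.10902728747896084
[ 0.52751518 -0.00671677] 0.11077056785387086
```

```bash
python3 - <<'E'
from h import *
from scipy.spatial.transform import Rotation as Ro
import pickle
s,d,w=pickle.load(open("c25.pkl","rb"))
p=np.array([.5720,-.0015,.1675]);R=Ro.from_quat([.65984,.72952,.1334,.1206]).as_matrix();x,y,z=R.T
for dy,off,r in((0,.0078,.023),(.003,.0078,.023),(.003,.0048,.023),(0,.0078,.021),(0,.0048,.021)):
  c=p+off*z+dy*y;t=np.linspace(0,2*np.pi,180)
  o=[]
  for cm,of,k in((s,[215,135],8),(d,[230,135],8),(w,[100,0],2.4)):
    q=np.array([(proj(cm,c+r*(np.cos(a)*x+np.sin(a)*y))-of+.5)*k for a in t])
    o.append((q.min(0).round(),q.max(0).round()))
  print(dy,off,r,o)
for cm,of,k in((s,[215,135],8),(d,[230,135],8)):
    g=cv2.cvtColor(cm["frame"],cv2.COLOR_RGB2GRAY)
    for cpx in range(240,345,12):
        col=int(of[0]+cpx/k); print(cpx,end=":");v=g[:,col].astype(int);r0=of[1]+25;dv=np.diff(v[r0:r0+20]);i=np.argmax(dv);print((r0+i+1-of[1])*k,end="  ")
    print()
E
```

```text
0 0.0078 0.023 [(array([234., 203.]), array([351., 299.])), (array([249., 222.]), array([355., 301.])), (array([290., 434.]), array([457., 593.]))]
0.003 0.0078 0.023 [(array([239., 197.]), array([356., 293.])), (array([255., 218.]), array([361., 297.])), (array([290., 445.]), array([456., 602.]))]
0.003 0.0048 0.023 [(array([238., 193.]), array([354., 289.])), (array([253., 213.]), array([359., 292.])), (array([289., 448.]), array([458., 607.]))]
0 0.0078 0.021 [(array([239., 207.]), array([346., 294.])), (array([254., 225.]), array([350., 298.])), (array([297., 441.]), array([449., 586.]))]
0 0.0048 0.021 [(array([237., 202.]), array([344., 290.])), (array([252., 220.]), array([348., 293.])), (array([296., 444.]), array([451., 591.]))]
240:264  252:280  264:288  276:288  288:288  300:288  312:288  324:280  336:264  
240:256  252:272  264:288  276:288  288:288  300:288  312:288  324:280  336:272
```

```bash
python3 - <<'E'
from h import *
from scipy.spatial.transform import Rotation as Ro
import pickle
s,d,w=pickle.load(open("c25.pkl","rb"))
R=Ro.from_quat([.65984,.72952,.1334,.1206]).as_matrix();x,y,z=R.T
t=np.linspace(0,2*np.pi,180);c=np.array([.5785,-.0006,.148])
for r in(.026,.0335):
  for cm,of,k in((s,[215,135],8),(d,[230,135],8),(w,[100,0],2.4)):
    q=np.array([(proj(cm,c+r*(np.cos(a)*x+np.sin(a)*y))-of+.5)*k for a in t]);print(r,q.min(0).round(),q.max(0).round())
for cm,of in((s,(215,135)),(d,(230,135))):
    h=cv2.cvtColor(cm["frame"],cv2.COLOR_RGB2HSV);m=cv2.inRange(h,(5,80,90),(22,255,255))[of[1]+24:of[1]+48,of[0]+22:of[0]+55]
    ys,xs=np.nonzero(m);print("orange",((xs.min()+22)*8,(xs.max()+23)*8,(ys.max()+25)*8))
    g=cm["frame"].min(2)[of[1]+24:of[1]+48,of[0]+22:of[0]+55];ys,xs=np.nonzero(g>140);print("white",((xs.min()+22)*8,(xs.max()+23)*8,(ys.max()+25)*8))
E
```

```text
0.026 [233. 217.] [364. 326.]
0.026 [250. 239.] [369. 329.]
0.026 [285. 412.] [463. 582.]
0.0335 [214. 202.] [383. 342.]
0.0335 [233. 226.] [386. 342.]
0.0335 [260. 386.] [489. 605.]
orange (np.int64(208), np.int64(392), np.int64(352))
white (np.int64(176), np.int64(440), np.int64(384))
orange (np.int64(176), np.int64(400), np.int64(344))
white (np.int64(248), np.int64(440), np.int64(328))
```

Call:
arm_command(
  commands=[
    [[0,0,0,0,0,0.005,20],[0,0,0,0,0,0.004,20],[0,0,0,0,0,0,20],[0,0,0,0,0,0,20]],
  ],
)

```text
time: 28.25
ee_pos: [0.5743, -0.0013, 0.1576]
eef_rot: [0.66, 0.73, 0.133, 0.12]
ft_force: [0.4, 0.1, -0.8]
width: 0.0357
```

```bash
cat > look.py <<'E'
from h import *
from scipy.spatial.transform import Rotation as Ro
import pickle,sys
t=sys.argv[1]
F=[];P=[];Q=[]
s=cam("scene");F.append(read_state()["ft_force"]);P.append(read_state()["ee_pos"]);d=cam("side");F.append(read_state()["ft_force"]);P.append(read_state()["ee_pos"]);w=cam("wrist")
r=read_state();F.append(r["ft_force"]);P.append(r["ee_pos"])
R=Ro.from_quat(r["eef_rot"]).as_matrix();F=np.mean(F,0);p=np.mean(P,0)
print(r["time"],p.round(4),"F world",F.round(2),"F tool",(R.T@F).round(2),"w",r["width"],"ztool",R[:,2].round(4),"h",((p-[.5785,-.0006,.148])@-R[:,2]).round(4),"y",((p-[.5785,-.0006,.148])@R[:,1]).round(4),"x",((p-[.5785,-.0006,.148])@R[:,0]).round(4))
pickle.dump((s,d,w),open(f"c{t}.pkl","wb"))
a=cv2.resize(s["frame"][148:188,225:275,::-1],None,fx=8,fy=8,interpolation=cv2.INTER_CUBIC);b=cv2.resize(d["frame"][148:188,240:290,::-1],None,fx=8,fy=8,interpolation=cv2.INTER_CUBIC)
cv2.imwrite(f"pics/sd{t}.png",np.clip(np.hstack([a,b])*1.3,0,255).astype(np.uint8))
crop(w,180,130,330,240,5,f"w{t}.png")
E
python3 look.py 26
```

```text
28.4 [ 0.5743 -0.0013  0.1577] F world [-0.29 -0.38 -0.9 ] F tool [-0.35 -0.62  0.73] w 0.03525568928257968 ztool [ 0.3507  0.0354 -0.9358] h 0.0106 y -0.0005 x -0.0003
```

View pics/sd26.png

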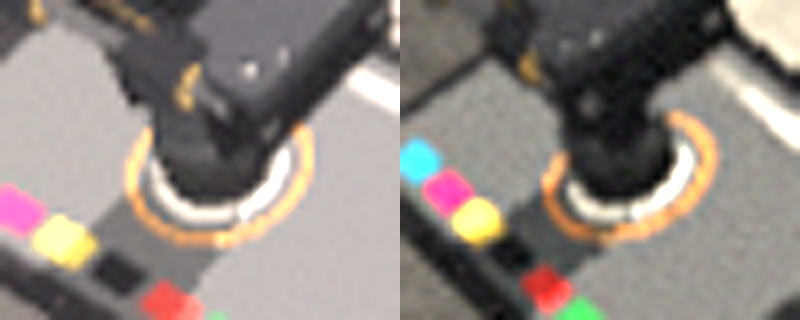

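View pics/w26.png

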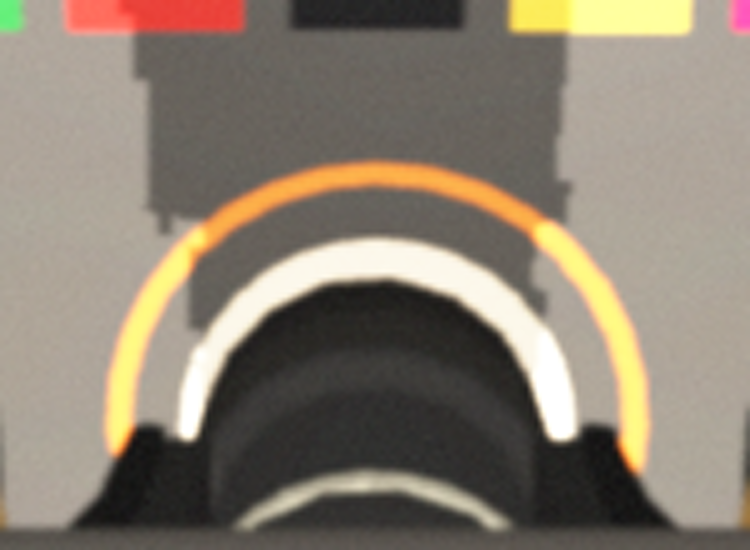

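Call:
arm_command(
  commands=[
    [[0,0,0,0,0,0.002,20],[0,0,0,0,0,0,20],[0,0,0,0,0,0,20]],
  ],
)

```text
time: 28.78
ee_pos: [0.575, -0.0012, 0.1557]
eef_rot: [0.66, 0.73, 0.133, 0.12]
ft_force: [-0.5, 0.1, -0.5]
width: 0.0355
```

```bash
python3 look.py 27
```

```text
28.925 [ 0.575  -0.0012  0.1558] F world [-0.24  0.24 -0.77] F tool [ 0.26 -0.47  0.64] w 0.03588502219860582 ztool [ 0.3506  0.0353 -0.9359] h 0.0085 y -0.0006 x -0.0003
```

Call:
arm_command(
  commands=[
    [[0,0,0,0,0,0.0015,20],[0,0,0,0,0,0,20],[0,0,0,0,0,0,20]],
  ],
)

```text
time: 29.3
ee_pos: [0.5755, -0.0012, 0.1543]
eef_rot: [0.66, 0.73, 0.133, 0.12]
ft_force: [0.4, -0.3, -0.9]
width: 0.0356
```

```bash
python3 look.py 28
```

```text
29.45 [ 0.5755 -0.0012  0.1543] F world [ 0.06  0.4  -0.87] F tool [ 0.39 -0.21  0.85] w 0.035697511450763844 ztool [ 0.3506  0.0353 -0.9359] h 0.007 y -0.0006 x -0.0003
```

View pics/sd28.png

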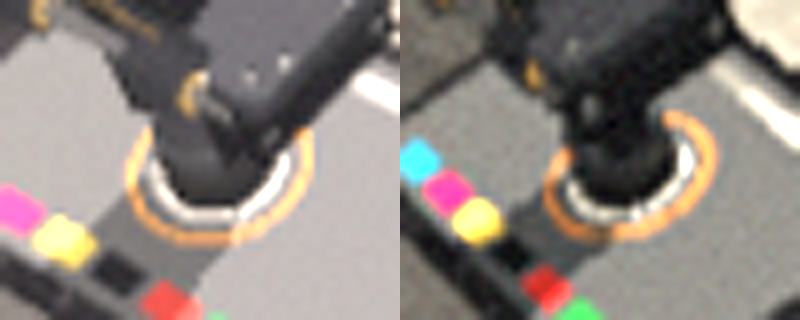

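View pics/w28.png

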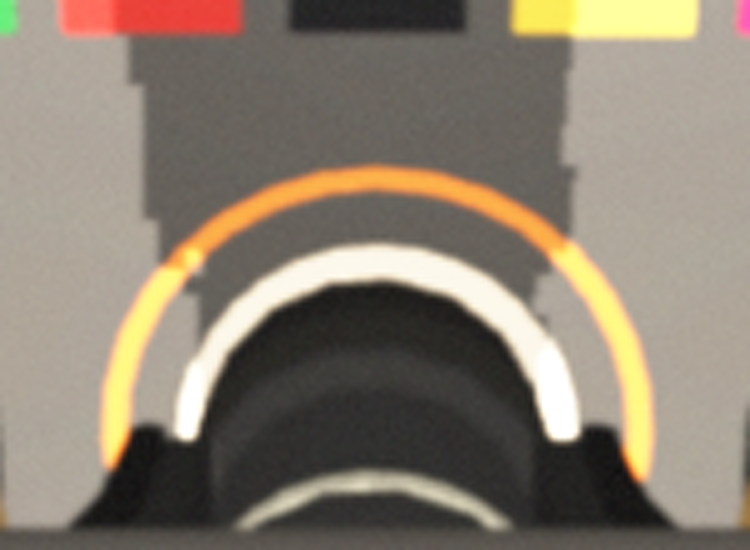

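Call:
arm_command(
  commands=[
    [[0,0,0,0,0,0.0015,20],[0,0,0,0,0,0,20],[0,0,0,0,0,0,20]],
  ],
)

```text
time: 29.82
ee_pos: [0.5761, -0.0011, 0.153]
eef_rot: [0.66, 0.73, 0.133, 0.12]
ft_force: [-0.9, 0.7, 0.5]
width: 0.0358
```

```bash
python3 look.py 29
```

```text
29.975 [ 0.5761 -0.0011  0.153 ] F world [-1.16  0.11  0.75] F tool [ 0.22 -0.81 -1.1 ] w 0.035661671234388084 ztool [ 0.3506  0.0353 -0.9359] h 0.0055 y -0.0005 x -0.0003
```

Call:
arm_command(
  commands=[
    [[0,0,0,0,0,0.0015,20],[0,0,0,0,0,0,20],[0,0,0,0,0,0,20]],
  ],
)

```text
time: 30.35
ee_pos: [0.5766, -0.0011, 0.1516]
eef_rot: [0.66, 0.73, 0.133, 0.12]
ft_force: [-0.7, -0.0, 1.3]
width: 0.0355
```

```bash
python3 look.py 30
```

```text
30.5 [ 0.5766 -0.0011  0.1516] F world [-2.35 -0.09  1.76] F tool [ 0.15 -1.58 -2.47] w 0.035799727705432466 ztool [ 0.3506  0.0354 -0.9358] h 0.004 y -0.0005 x -0.0003
```

View pics/sd30.png

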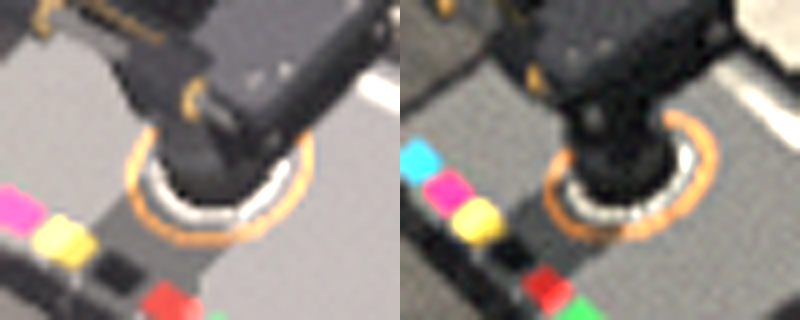

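View pics/w30.png

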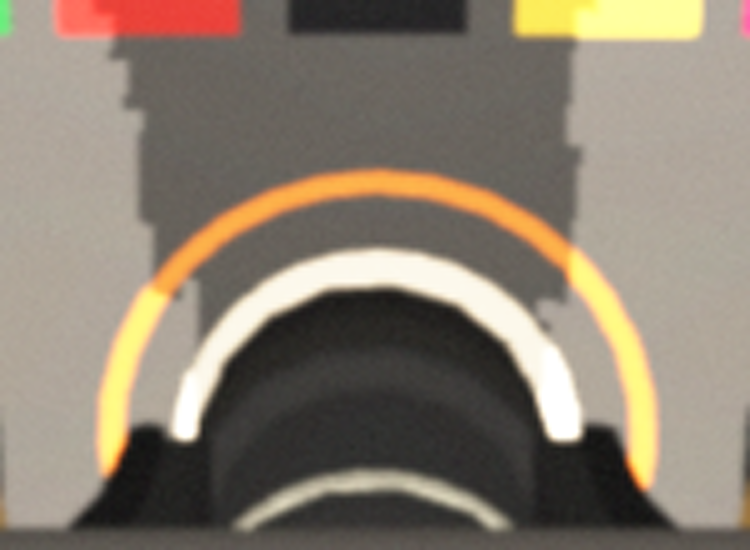

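Call:
arm_command(
  commands=[
    [[0,0,0,0,0,-0.006,20],[0,0,0,0,-0.0018,0,20],[0,0,0,0,0,0,20],[0,0,0,0,0,0.003,20],[0,0,0,0,0,0.0015,20],[0,0,0,0,0,0.0008,20],[0,0,0,0,0,0,20],[0,0,0,0,0,0,20]],
  ],
)

```text
time: 31.5
ee_pos: [0.5746, -0.0012, 0.1516]
eef_rot: [0.66, 0.73, 0.133, 0.12]
ft_force: [-1.4, 0.0, 1.4]
width: 0.0355
```

```bash
python3 look.py 31; python3 - <<'E'
from h import *
w=cam("wrist");s=cam("scene");d=cam("side");crop(w,0,0,512,384,1.5,"w31b.png");crop(s,195,110,300,215,5.5,"s31.png");crop(d,215,110,320,215,5.5,"d31.png")
E
```

```text
31.65 [ 0.5746 -0.0012  0.1516] F world [-1.98  0.49  0.13] F tool [ 0.69 -1.75 -0.8 ] w 0.0358419320889607 ztool [ 0.3505  0.0354 -0.9359] h 0.0047 y -0.0024 x -0.0002
```

View pics/w31.png

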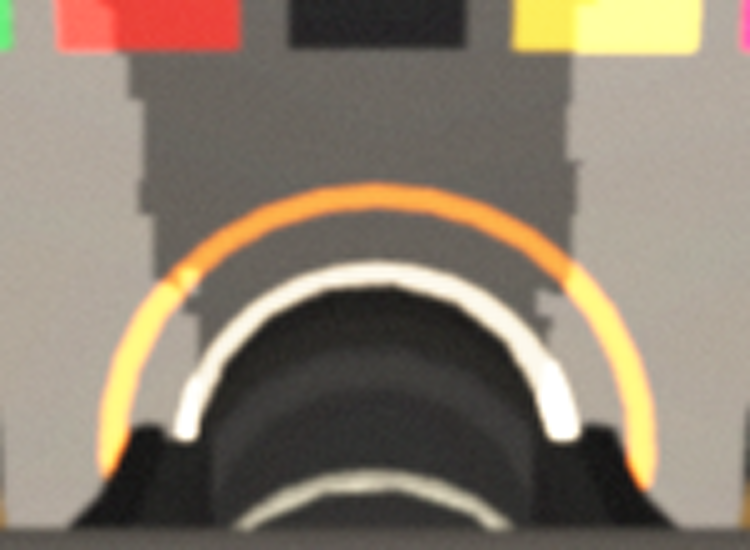

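View pics/s31.png

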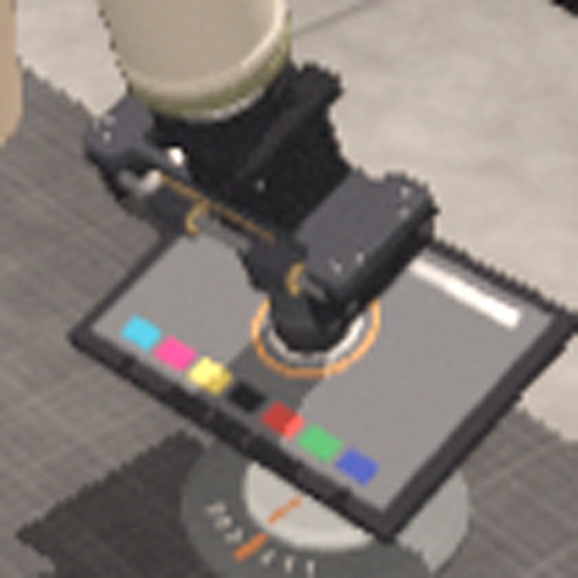

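View pics/d31.png

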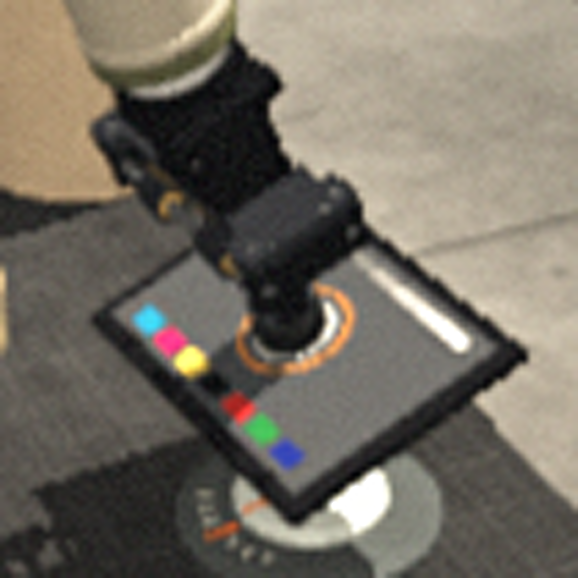

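```bash
cat > ft.py <<'E'
from h import *
from scipy.spatial.transform import Rotation as Ro
F=[];T=[];P=[]
for i in range(14):
    camera("wrist");r=read_state();F.append(r["ft_force"]);T.append(r["torque"]);P.append(r["ee_pos"])
R=Ro.from_quat(r["eef_rot"]).as_matrix()
F=np.array(F)@R;T=np.array(T)@R
print(r["time"],"F",F.mean(0).round(2),F.std(0).round(2),"T",T.mean(0).round(3),T.std(0).round(3),np.mean(P,0).round(4))
E
python3 ft.py
```

```text
32.5 F [ 0.44 -1.5  -1.45] [0.51 0.46 0.49] T [0.735 0.175 0.016] [0.031 0.032 0.029] [ 0.5746 -0.0012  0.1515]
```

Call:
arm_command(
  commands=[
    [[0,0,0,0,0,-0.006,20],[0,0,0,0,0,0,20],[0,0,0,0,0,0,20]],
  ],
)

```text
time: 32.88
ee_pos: [0.5726, -0.0015, 0.1572]
eef_rot: [0.66, 0.73, 0.133, 0.12]
ft_force: [0.4, -0.0, -0.5]
width: 0.0355
```

```bash
python3 ft.py
```

```text
33.575 F [-0.18 -0.33  1.03] [0.46 0.47 0.49] T [0.51  0.035 0.008] [0.025 0.031 0.024] [ 0.5725 -0.0015  0.1571]
```

Call:
arm_command(
  commands=[
    [[0,0,0,0,0,0.003,20],[0,0,0,0,0,0.0015,20],[0,0,0,0,0,0.001,20],[0,0,0,0,0,0.0005,20],[0,0,0,0,0,0,20],[0,0,0,0,0,0,20]],
  ],
)

```text
time: 34.33
ee_pos: [0.5746, -0.0013, 0.1515]
eef_rot: [0.66, 0.73, 0.133, 0.12]
ft_force: [-2.1, 0.5, 1.6]
width: 0.0357
```

```bash
python3 ft.py
```

```text
35.025 F [ 0.46 -1.78 -1.71] [0.32 0.32 0.46] T [0.813 0.124 0.001] [0.021 0.02  0.02 ] [ 0.5746 -0.0012  0.1515]
```

Call:
arm_command(
  commands=[
    [[0,0,0,0,-0.0001,0,20],[0,0,0,0,0,0,20],[0,0,0,0,0,0,20]],
  ],
)

```text
time: 35.4
ee_pos: [0.5746, -0.0012, 0.1516]
eef_rot: [0.66, 0.73, 0.133, 0.12]
ft_force: [-2.5, 0.3, 0.7]
width: 0.0354
```

```bash
python3 ft.py; python3 look.py 33; python3 - <<'E'
from h import *
w=cam("wrist");crop(w,0,0,512,384,1.5,"w33b.png")
E
```

```text
36.1 F [ 0.5  -1.39 -1.66] [0.4  0.57 0.38] T [ 0.745  0.142 -0.002] [0.034 0.022 0.023] [ 0.5746 -0.0013  0.1515]
36.25 [ 0.5746 -0.0013  0.1515] F world [-1.68 -0.    1.09] F tool [ 0.16 -1.18 -1.61] w 0.03568620742146729 ztool [ 0.3506  0.0353 -0.9359] h 0.0047 y -0.0025 x -0.0003
```

View pics/w33b.png

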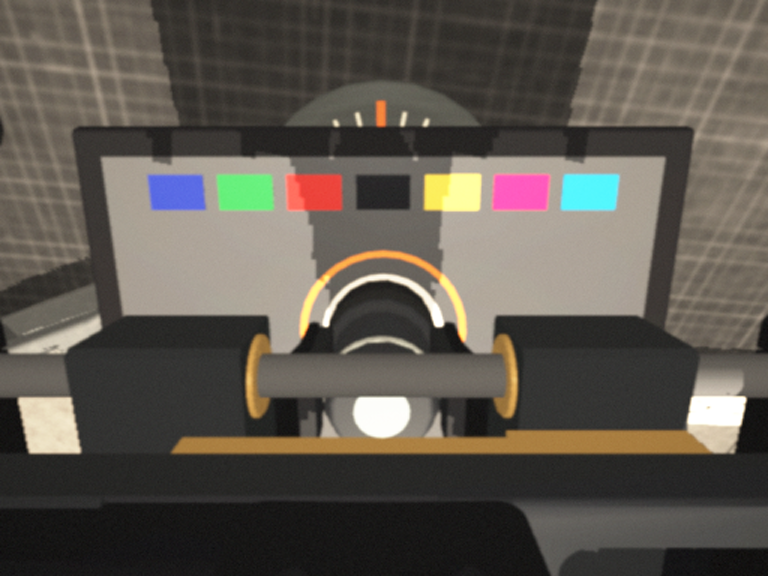

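View pics/sd33.png

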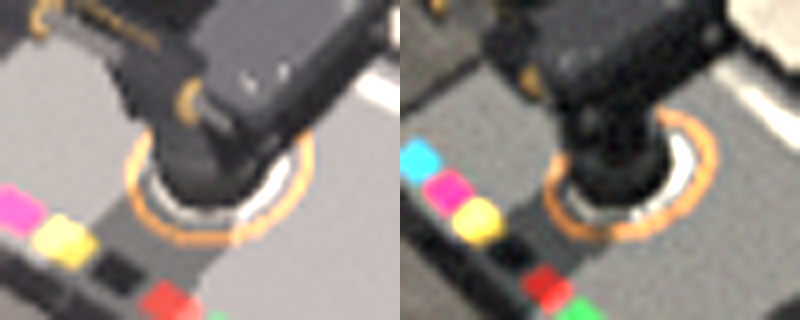

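```bash
python3 - <<'E'
from h import *
import pickle
from scipy.spatial.transform import Rotation as Ro
s,d,w=pickle.load(open("c33.pkl","rb"))
R=Ro.from_quat([.66,.7297,.133,.1203]).as_matrix();x,y,z=R.T;c0=np.array([.5785,-.0006,.148])
out=[]
for nm,cm in(("scene",s),("side",d),("wrist",w)):
    # rectify the glass plane: cols = screen y (left +), rows = screen x (up)
    n=300;g=np.linspace(.045,-.045,n);mx=np.zeros((n,n),np.float32);my=mx.copy()
    for i,u in enumerate(g):
        for j,v in enumerate(-g):
            mx[i,j],my[i,j]=proj(cm,c0+u*y+(-v)*x)
    im=cv2.remap(cm["frame"],mx,my,cv2.INTER_CUBIC);out.append(im[:,:,::-1])
    gr=im.min(2).astype(float)
    pts=[]
    for a in np.radians(np.arange(0,360,15)):
        rr=np.arange(.014,.0295,.0003);pr=np.array([gr[int(round(150-(r*np.cos(a))/.09*299)),int(round(150-(r*np.sin(a))/.09*299))] for r in rr])
        i=np.argmax(np.gradient(pr)); j=np.argmin(np.gradient(pr))
        pts.append((int(np.degrees(a)),round(rr[i]*1e3,1),round(rr[j]*1e3,1),int(pr.max())))
    print(nm,[p for p in pts if p[3]>120])
cv2.imwrite("pics/rect.png",cv2.resize(np.hstack(out),(798,266)))
E
```

```text
scene [(119, np.float64(25.4), np.float64(19.4), 138), (135, np.float64(23.0), np.float64(26.9), 135), (150, np.float64(21.8), np.float64(26.3), 155), (165, np.float64(22.1), np.float64(26.0), 155), (180, np.float64(21.5), np.float64(26.6), 139), (195, np.float64(20.6), np.float64(24.8), 143), (225, np.float64(19.1), np.float64(25.1), 132), (239, np.float64(21.5), np.float64(29.3), 183), (255, np.float64(21.5), np.float64(27.2), 206), (270, np.float64(21.8), np.float64(26.9), 223), (285, np.float64(22.4), np.float64(27.5), 235), (300, np.float64(20.9), np.float64(29.3), 221), (315, np.float64(24.2), np.float64(14.0), 124)]
side [(0, np.float64(22.7), np.float64(28.7), 234), (14, np.float64(24.5), np.float64(18.5), 149), (239, np.float64(17.3), np.float64(29.3), 146), (255, np.float64(16.7), np.float64(27.5), 143), (270, np.float64(17.0), np.float64(25.1), 182), (285, np.float64(17.9), np.float64(24.2), 176), (300, np.float64(19.1), np.float64(25.7), 233), (315, np.float64(18.8), np.float64(27.2), 250), (330, np.float64(19.4), np.float64(27.2), 254), (345, np.float64(21.5), np.float64(28.4), 248)]
wrist [(59, np.float64(22.7), np.float64(20.6), 159), (105, np.float64(21.8), np.float64(26.3), 255), (119, np.float64(21.5), np.float64(25.4), 236), (135, np.float64(22.1), np.float64(25.1), 235), (150, np.float64(21.8), np.float64(25.1), 237), (165, np.float64(21.8), np.float64(24.8), 238), (180, np.float64(22.4), np.float64(25.1), 237), (195, np.float64(22.7), np.float64(25.1), 239), (210, np.float64(22.7), np.float64(25.4), 234), (225, np.float64(23.0), np.float64(25.1), 236), (239, np.float64(23.3), np.float64(25.7), 234), (255, np.float64(23.6), np.float64(26.3), 255), (300, np.float64(23.3), np.float64(20.6), 181)]
```

View pics/rect.png

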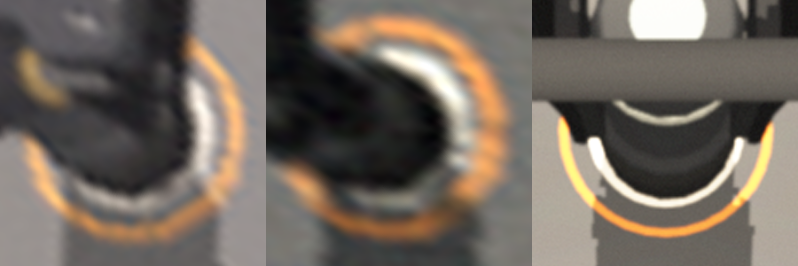

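```bash
python3 -c "
from bench import *
print(close_job())"
```

```text
the job is handed in; nothing more can be done
None
```

I handed the job in at about 36 s. The screen is square on its foot and leaning close to 20 degrees. The sensor is held on the glass in the orange ring with its hood pushed in about 2 mm.

**What I did**
- **Swivel:** I turned the screen back by pushing its side borders with the closed fingertips. One push went too far and I pushed it back.
- **Tilt:** I laid the screen back along its arc by pushing the top border.
- **Sensor:** I took the middle-sized sensor out of the dock and pressed it on along the measured glass normal.

**Last checks**
- **Swivel:** the screen measures about 0.10 rad in world yaw and the foot mark 0.10–0.11 rad, so it is square to about 0.01 rad.
- **Tilt:** the wrist camera gave 0.360 rad (20.6 degrees), against the 20 asked for. The sensor axis matches the glass normal to within about 0.01 rad.
- **Centring:** the wrist view shows about a 3 mm white margin round the visible part of the hood, so it is centred to about 1 mm.
- **Press:** about 2.7 N along the normal, which works out to about 2 mm of hood travel.

**Disagreements and open points**
- **Fingertips:** they sit about 32 mm further back than the reported tool point and `tips_ahead` imply. I found this by touching the bench (about 20 N, briefly) and allowed for it afterwards.
- **Hood margin:** the low-resolution side view suggested a margin off by a few millimetres. I went with the sharper wrist view.
- **Other tilt estimate:** triangulating the screen corners from the scene and side cameras gave 0.29 rad, with one corner poorly located. I set that aside.
- **Sideways force:** about 1.1–1.4 N remains at the hood. I took it to be friction, and a 0.1 mm shift hardly changed it.
- **Bystanders:** none appeared moved in the pictures I took, but I did not measure their positions again at the end.

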